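# Lock the balancing game's foot with the long leg of a hex key

## Robot

A 6-joint arm with a two-finger parallel gripper is mounted at the origin on the work surface. World frame = base frame: x ahead of the robot, y to its left, z up, the work surface at z = 0. Lengths are in mm, angles in degrees, forces in N, time in s.
With the tool pointing down it reaches from about 350 to 850 mm from the base axis. Payload 8.1 kg.
Tool frame: the origin (TCP) lies at the very end of the fingers, on their centre line; the grasp point (between the pads) lies 19 mm behind it (tcp_to_grasp is the distance from the TCP to the grasp point, in mm); z points along the fingers, x is the direction in which the jaws open and shut, and the axes are right-handed (so a half turn about z gives the same grasp; the last joint's range is limited). The gripper opens to 85 mm and grips with 20 to 120 N. Pads are 22 mm wide; open, the fingers measure 114 mm over their backs; the gripper's body (76 mm by 85 mm) begins 54 mm behind the grasp point. The pads swing forward as they close: fully open they stand 13 mm farther back than shut.
Start: joints at [64.378, 7.471, 85.268, -0, 87.261, -4.893], TCP at [212.354, 561.169, 231.292] pointing down, gripper open.
Joint ranges: [-169.43, 169.43], [-51.17, 129.36], [1.28, 143.12], [-76.62, 256.62], [0, 156.53], [-152.29, 152.29]. Speed limits (degrees/s): [136.94, 136.94, 159.86, 180, 180, 180].

## Interface

Orientations are given as [roll, pitch, yaw] about the fixed x, y, z axes, in that order (R = Rz(yaw) Ry(pitch) Rx(roll)).
In Python, from bench import * gives the robot as it stands. The module is installed in compiled form; this text tells all that it offers.
- The arm moves only by the tool apply_moves, never from a script. Its argument "targets" is text: rows parted by semicolons, each of 7 numbers parted by spaces: the turn, a rotation vector about the tool's x, y, z in rad, then the shift along the tool's x, y, z in cm, then the finger opening in cm, from 0 to 8.54. A call has exactly 5 rows; each row is the pose to reach, as a shift and turn from the pose commanded when the call began, along the tool's axes at that moment; what a row does not reach only later rows make up. A row lasts 1/10 s, in which the tool goes at most 50 mm and 8.59 degrees, less where a joint would pass 70% of its speed; a pose out of reach is approached as far as the arm can. A call with a gripper value outside its range is refused whole. The fingers move at their own pace and stop on an object; "force" is the grip in N (left out, the last holds). Time passes only in rows, so rows that repeat a pose let the fingers close, or fill a call up. It gives the time, the measured TCP pose, the force and the opening at its end, in the units of the state.
- sense(): the state, without advancing time (a new reading comes with each control period).
- snapshot(name): name is "scene" or "side" or "wrist"; returns the picture (384x512x3 uint8, red, green, blue); there is no depth.
- camera_model(name): a dict with "fx", "fy", "cx", "cy" (pixels), "k1" (the pictures are not rectified: a ray, as slopes to the right and down, at radius r is drawn at 1 + k1 r^2 times it, then the intrinsics apply), "position" and "attitude" of the camera in the world; the wrist camera has in their place "T_tool_cam" (4x4, takes a point from camera to tool coordinates, whose origin is the TCP and whose axes are the tool frame's). Camera axes: x right, y up, looking along -z (the intrinsics and any distortion apply to the point x, -y, -z); pixel columns grow to the right and rows downward; lengths in mm; the calibration is good to about 2 mm. A picture is of the moment at which its call begins: read the wrist's pose just before it. camera_model takes no time and is no camera call.
- hand_in(): hands the job in, once; it reports no verdict.
Trained networks look in the newest picture that a camera, given by its name, has taken for a name from the list of things; names that differ only in an ending like _2 or _b are one class to them, and where a whole thing is asked for, a point or a joint stands for the part that bears it (a point fixed in the world has none). Each returns a list of dicts, best first, with "confidence" (0 to 1); they miss things now and then, are a little off and sometimes report something else, mostly with a low value. They report only what shows in the picture. A call takes as long as a camera call.
- recognise(camera, query): "at" ([row, column] in pixels, amid what is visible of it).
- place_of(camera, query): "at" ([row, column] in pixels: a listed point, or the origin of a listed thing).
The state is a dict: "time": time; "joint_pos": joint angles; "qd": joint speeds; "joint_efforts": joint torques, N m; "tool_pos": TCP position; "tcp_rot": TCP orientation; "ft_force": force on the tool from outside, world axes, zero at the start; "wrist_torque": the same for the moment, N m; "finger_gap": finger opening in mm.
Only numpy, scipy, OpenCV 4.12 (cv2) and the standard library are available. Lean on these libraries where they do the work, as an engineer would, in place of code of your own. Each camera call takes 0.05 s, during which the arm holds its last target. There are 200 camera calls.

## Task

The foot of the wooden balancing game is still loose. Take the big steel hex key out of its wooden stand, turn it over and push its short leg fully down into the hex socket of the big screw on the foot, then swing the outer half of the long leg clockwise (seen from above) until the stiff screw comes up against its stop; press and pull with no more force than is needed and do not strain against the stop. Leave the key standing in the screw with its short leg fully home, let go of it, and leave everything else where it is.

Things in the scene. Friction and masses are not known exactly. Their poses are not given: they have to be found in the camera images.
- hex_key: loose L-shaped steel hex key, 0.28 kg, bar 14 mm across flats, 16 across corners. Origin at the bend, where the legs' centre lines meet: short leg 60 mm along +x, long leg 150 mm along -z, two flats of each face +y and -y. It starts standing in key_stand, long leg down (last 60 mm in the hole, leaning a degree or two), bend 165 mm above the table, short leg level, roughly away from the robot
- short_tip (a point): end of the key's short leg, on its centre line, tapered over the last 3 mm; axes as the key's
- long_tip (a point): end of the key's long leg, on its centre line; axes as the key's
- key_stand: fixed wooden block 90 x 70 x 75 mm high (x, y, z), origin at the centre of its underside; a round 18.5 mm hole, 60 mm deep, in the middle of its top holds the hex key; a small thin hex key (5 mm bar, top 98 mm above the table) is stuck in it 34 mm along its +x
- game: fixed foot of the balancing game, origin on the table under the screw's axis, +x roughly away from the robot: an oak beam 70 mm wide (x), 50 mm high, from y = -120 to +320 mm; the lower stub of its post, 32 mm thick, top 180 mm above the table, at y = +260 mm (block 75 mm square at its foot); a tray 32 mm high from x = +35 to +305 mm, y = -100 to +300 mm
- socket (a point): centre of the mouth of the hex socket in the big steel screw (head 33 mm wide, 25 high), 81.5 mm above the table, z up. 14.8 mm across flats, 22.5 mm deep, top 3 mm flared. It turns with the screw; x points to a corner of the hexagon: the short leg enters when the long leg points along x or a multiple of 60 degrees from it (play about 4 degrees; let go, the key droops a few degrees)
- clamp_screw (a joint): turn of the screw in rad, growing clockwise seen from above. It starts between 0.5 and 0.8 and comes up against its stop at 1.5. Up to there it turns stiffly, against about 1.2 N m, and stays where it is left; beyond it the wood gives a little under strain (about 0.03 rad at 2.4 N m)
- mug: white mug, 80 mm wide, 95 mm high, loose bystander, origin at its underside
- bowl: small wooden bowl, 120 mm wide, 50 mm high, loose bystander, origin at its underside
- gem_jar: green glass jar, 66 mm wide, 100 mm high, loose bystander, origin at its underside
- mallet: wooden mallet lying on the table, 0.21 m long, 48 mm high, loose bystander, origin at its underside
- crossbar: wooden rod with a block on its end, rod 25 mm thick, 0.34 m long, lying on the table, loose bystander, origin at the middle of its underside
- screwdriver: screwdriver lying on the table, loose bystander, origin at its underside

How it is judged:
By the outcome, as a careful person would: the job done as asked, in the order asked, and still so for the second after the job is handed in, with the robot touching nothing.
It also fails if it takes over 72 s, if anything falls off the work surface, if the arm or the gripper's body presses on something with over 40 N, if the wrist force passes 120 N, or if a joint passes its speed limit or range.

## Working session

There is one attempt and no reset: what is moved stays moved. The work goes in short steps, Python scripts to look and compute and a tool call to move; the robot and the scene stay as the last step left them, time stands still between calls to the robot, and variables do not carry over. Pictures are saved under pics/ and viewed, about 8 in all and at most 12, crops included, and the job is handed in when it is done.

Besides the shell and the picture viewer there is one more tool, called after "Request:" as a command line: name --argument value ..., lists and objects as JSON in quotes. apply_moves: Moves the arm, as the interface text tells. Its arguments: {"type":"object","properties":{"targets":{"type":"string"},"force":{"type":"number"}},"required":["targets"]}

```bash
mkdir -p pics; ls; cat > h.py <<'E'
from bench import *
import numpy as np, cv2
from scipy.spatial.transform import Rotation as R
def cam(name, s=None):
    m=camera_model(name)
    if name=='wrist':
        s=s or sense(); T=np.eye(4); T[:3,:3]=R.from_euler('xyz',s['tcp_rot'],degrees=True).as_matrix(); T[:3,3]=s['tool_pos']
        W=T@np.array(m['T_tool_cam']); return m,W[:3,:3],W[:3,3]
    A=np.array(m['attitude'],float)
    A=A if A.shape==(3,3) else R.from_euler('xyz',A,degrees=True).as_matrix()
    return m,A,np.array(m['position'],float)
def ray(c,at):
    m,A,p=c
    d=np.array([(at[1]-m['cx'])/m['fx'],(at[0]-m['cy'])/m['fy']]); u=d.copy()
    for _ in range(20): u=d/(1+m['k1']*(u@u))
    return p,A@np.array([u[0],-u[1],-1])
def onz(c,at,z):
    p,d=ray(c,at); return p+d*(z-p[2])/d[2]
def proj(c,P):
    m,A,p=c; q=A.T@(np.array(P,float)-p); u=np.array([q[0],-q[1]])/-q[2]; u=u*(1+m['k1']*(u@u))
    return np.array([m['cy']+m['fy']*u[1],m['cx']+m['fx']*u[0]])
def tri(obs):
    M=np.zeros((3,3));b=np.zeros(3)
    for c,at in obs:
        p,d=ray(c,at); d=d/np.linalg.norm(d); Q=np.eye(3)-np.outer(d,d); M+=Q;b+=Q@p
    return np.linalg.solve(M,b)
E
python3 - <<'E'
from h import *
print(sense())
ims=[]
for n in ['scene','side','wrist']:
    print(n,camera_model(n)); im=snapshot(n); cv2.imwrite(f'pics/{n}0.png',im[:,:,::-1]); ims.append(im)
    for q in ['hex_key','short_tip','key_stand','game','socket','mug','gem_jar','bowl','mallet','crossbar','screwdriver']:
        r=place_of(n,q)[:2]; print(q,[(np.round(x['at'],1).tolist(),round(x['confidence'],2)) for x in r])
E
```

```text
pics
{'time': 0.0, 'joint_pos': array([ 6.43784285e+01,  7.51598296e+00,  8.53312385e+01, -1.81084190e-05,
        8.72619142e+01, -4.89285462e+00]), 'qd': array([ 0.02662069,  0.05501615, -0.03258523, -0.08645515,  0.01631287,
       -0.13144563]), 'joint_efforts': array([ 7.00832697e-04, -5.69386089e+01, -5.00570726e+01,  9.58537203e-05,
        1.44327982e-02, -1.32480599e-05]), 'tool_pos': array([212.09688707, 560.65467511, 230.21654481]), 'tcp_rot': array([-1.79990710e+02,  1.08739553e-01,  6.92712928e+01]), 'ft_force': array([0.57090306, 0.17920609, 0.85863805]), 'wrist_torque': array([ 0.03015991,  0.03616311, -0.04422065]), 'finger_gap': 85.32223860448443}
scene {'fx': 437.02622375943366, 'fy': 437.02622375943366, 'cx': 253.68786941397084, 'cy': 194.4611038499688, 'k1': -0.15516320476980894, 'position': array([1204.3159869 ,  242.44265602, 1191.20176132]), 'attitude': array([ 33.10563065,   0.17419089, 109.39548513])}
hex_key [([164.5, 143.3], 0.46), ([187.7, 348.1], 0.15)]
short_tip [([177.5, 139.0], 0.6)]
key_stand [([187.1, 157.8], 0.92), ([151.4, 185.4], 0.35)]
game [([20
[... 994 characters left out ...]
], 0.6)]
screwdriver [([200.9, 179.8], 0.68)]
wrist {'fx': 314.0178750439605, 'fy': 314.0178750439605, 'cx': 253.96901572917847, 'cy': 198.76604009547543, 'k1': -0.05390963541055528, 'T_tool_cam': array([[ 9.99999181e-01,  8.48980416e-04, -9.57315886e-04,
         4.88821421e-01],
       [ 5.52745571e-04, -9.61386804e-01, -2.75200123e-01,
        -6.95165940e+01],
       [-1.15399038e-03,  2.75199369e-01, -9.61386486e-01,
        -1.43165755e+02],
       [ 0.00000000e+00,  0.00000000e+00,  0.00000000e+00,
         1.00000000e+00]])}
hex_key []
short_tip [([343.7, 262.3], 0.54)]
key_stand []
game []
socket []
mug []
gem_jar []
bowl []
mallet []
crossbar [([342.9, 261.4], 0.66)]
screwdriver []
```

```bash
python3 - <<'E'
from h import *
c1,c2=cam('scene'),cam('side')
o={'hex_key':((164.5,143.3),(245.6,318)),'short_tip':((177.5,139),(243.6,338)),'key_stand':((187.1,157.8),(296.8,314)),'game':((205.3,249.4),(232.6,257.2)),'socket':((188.6,247.3),(211.8,254.8)),'mug':((233.4,155.9),(264.8,349.6)),'jar':((162.3,229.2),(261.7,220.5)),'bowl':((153.9,185.6),(305.1,241.7)),'crossbar':((232.7,407.7),(166.4,204.8))}
for k,(a,b) in o.items():
    P=tri([(c1,a),(c2,b)]); print(k,P.round(1),(proj(c1,P)-a).round(1),(proj(c2,P)-b).round(1))
im=np.hstack([cv2.imread('pics/scene0.png')[100:300,60:460],cv2.imread('pics/side0.png')[130:330,110:510]])
a=cv2.resize(im[:,:400],None,fx=2,fy=2,interpolation=cv2.INTER_CUBIC);b=cv2.resize(im[:,400:],None,fx=2,fy=2,interpolation=cv2.INTER_CUBIC)
cv2.imwrite('pics/a.png',cv2.resize(np.vstack([a,b]),(600,600)) if 0 else cv2.resize(np.vstack([a,b]),None,fx=.75,fy=.75))
E
```

```text
hex_key [ 574.9 -328.6  159.3] [-0.8  1.2] [0.5 1.7]
short_tip [ 624.  -325.5  152.6] [ 0.4 -0.7] [-0.3 -0.9]
key_stand [ 559.3 -331.6    3.2] [ 1.3 -2.1] [-1. -3.]
game [ 5.182e+02 -1.870e+01  4.000e-01] [ 0.3 -0.3] [-0.2 -0.4]
socket [510.6 -25.9  83.9] [-0.  0.] [0. 0.]
mug [ 711.8 -256.6    3.8] [ 0.2 -0.3] [-0.1 -0.4]
jar [ 376.6 -135.7   10.5] [-1.4  1.5] [1.1 2.2]
bowl [ 385.3 -299.2   -4.1] [-0.7  0.9] [0.6 1.4]
crossbar [460.6 479.    3. ] [ 2.3 -2.1] [-1.3 -2. ]
```

View pics/a.png

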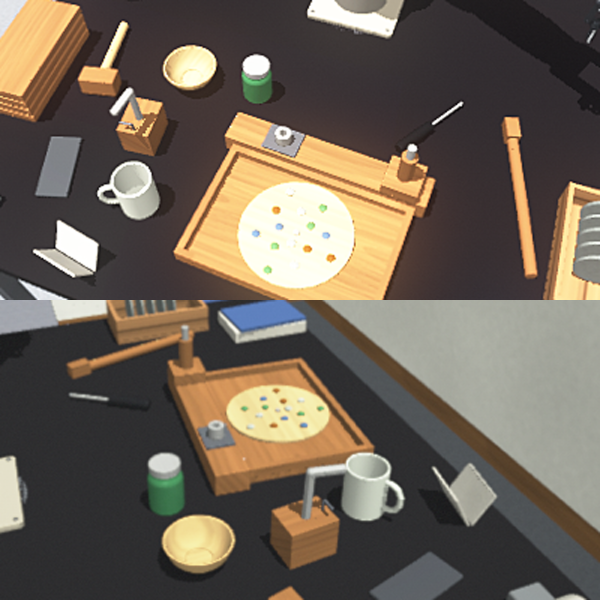

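Request:
apply_moves --targets "0 0 0 -14.6 18.6 -2 8.5; 0 0 0 -14.6 18.6 -2 8.5; 0 0 0 -14.6 18.6 -2 8.5; 0 0 0 -14.6 18.6 -2 8.5; 0 0 0 -14.6 18.6 -2 8.5"

```text
time: 2.3
tool_pos: [335.7, 356.6, 251.8]
tcp_rot: [180.0, -0.0, 69.2]
ft_force: [0.6, 1.1, 0.1]
finger_gap: 84.7
```

Request:
apply_moves --targets "0 0 0 -14.6 18.6 0 8.5; 0 0 0 -14.6 18.6 0 8.5; 0 0 0 -14.6 18.6 0 8.5; 0 0 0 -14.6 18.6 0 8.5; 0 0 0 -14.6 18.6 0 8.5"

```text
time: 2.8
tool_pos: [458.0, 153.8, 251.6]
tcp_rot: [179.9, -0.0, 69.2]
ft_force: [-0.1, 0.0, -0.4]
finger_gap: 84.9
```

Request:
apply_moves --targets "0 0 0 -14.6 18.6 0 8.5; 0 0 0 -14.6 18.6 0 8.5; 0 0 0 -14.6 18.6 0 8.5; 0 0 0 -14.6 18.6 0 8.5; 0 0 0 -14.6 18.6 0 8.5"

```text
time: 3.3
tool_pos: [580.2, -49.0, 251.2]
tcp_rot: [180.0, 0.0, 69.2]
ft_force: [-0.1, 0.7, -0.4]
finger_gap: 85.1
```

```bash
python3 - <<'E'
from h import *
s=sense();print(s['time'],s['tool_pos'],s['tcp_rot'],s['joint_pos'].round(1))
im=snapshot('wrist'); cv2.imwrite('pics/w1.png',im[:,:,::-1]); c=cam('wrist',s)
for q,z in [('socket',81.5),('game',0),('clamp_screw',70)]:
    for x in place_of('wrist',q)[:2] : print(q,x,onz(c,x['at'],z).round(1))
print(proj(c,(514,-22,81.5)))
c1=cam('scene')
for px in [(191,212),(210,332),(237,349)]: print(onz(c1,px,50).round())
E
```

```text
3.3 [580.18625078 -48.99337819 251.23024304] [1.79970455e+02 1.90234759e-02 6.91789436e+01] [ -9.9   4.3  86.6  -0.   89.1 -79. ]
socket {'at': [104.8, 250.4], 'confidence': 0.68} [510.5 -25.3  81.5]
game {'at': [99.5, 250.1], 'confidence': 0.7} [503.3 -23.8   0. ]Traceback (most recent call last):
  File "<stdin>", line 5, in <module>
ValueError: it knows: bowl, crossbar, game, gem_jar, hex_key, key_stand, long_tip, mallet, mug, screwdriver, short_tip, socket
```

Request:
apply_moves --targets "0 0 0 0 0 5 8.5; 0 0 0 0 0 10 8.5; 0 0 0 0 0 15 8.5; 0 0 0 0 0 17 8.5; 0 0 0 0 0 17 8.5"

```text
time: 3.95
tool_pos: [575.3, -44.3, 76.7]
tcp_rot: [-179.5, 0.1, 69.3]
ft_force: [-2.1, 0.2, 0.1]
finger_gap: 85.1
```

```bash
python3 - <<'E'
from h import *
s=sense();print(s['time'],s['tool_pos'],s['tcp_rot'])
im=snapshot('wrist'); cv2.imwrite('pics/w2.png',im[:,:,::-1]); c=cam('wrist',s)
for q,z in [('socket',81.5)]:
    for x in place_of('wrist',q)[:2] : print(q,x,onz(c,x['at'],z).round(1))
r,k=[int(round(v)) for v in proj(c,(510.5,-25.3,81.5))]; print(r,k)
cv2.imwrite('pics/w2c.png',cv2.resize(im[max(r-40,0):r+40,k-60:k+60,::-1],None,fx=6,fy=6,interpolation=cv2.INTER_CUBIC)); print(max(r-40,0),k-60)
c1=cam('scene')
for px in [(191,212),(210,332),(237,349)]: print(onz(c1,px,50).round())
E
```

```text
3.95 [575.3099566  -44.25956299  76.73843639] [-1.79525358e+02  7.60879654e-02  6.93326019e+01]
socket {'at': [110.4, 241.1], 'confidence': 0.84} [509.  -24.4  81.5]
114 240
74 180
[ 535. -136.   50.]
[478. 237.  50.]
[552. 308.  50.]
```

View pics/w2c.png

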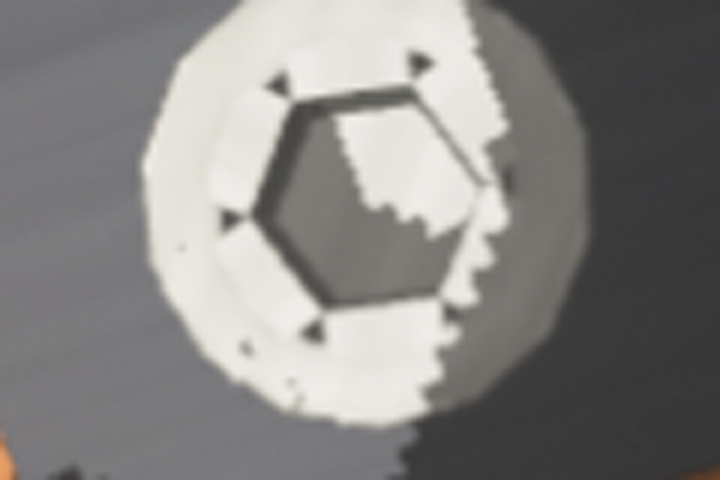

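```bash
python3 - <<'E'
from h import *
s=sense();print(s['time'],s['tool_pos'],s['tcp_rot'],s['joint_pos'].round(2),s['qd'].round(2))
c=cam('wrist',s)
for z,P in [(81.5,[(275,85),(422,63),(505,180),(450,310),(315,330),(230,218)]),(78.5,[(290,100),(412,90),(485,183),(440,297),(328,307),(250,215)])]:
    Q=np.array([onz(c,(74+(y+.5)/6-.5,180+(x+.5)/6-.5),z) for x,y in P]); m=Q.mean(0)
    a=np.degrees(np.arctan2(*(Q-m)[:,1::-1].T)) ; rr=np.linalg.norm(Q-m,axis=1)
    print(m.round(1),rr.round(1),(a%60).round(1),a.round(0))
for q in ['hex_key','short_tip','key_stand','long_tip']:
    for n in ['scene','side']:
        snapshot(n) if q=='hex_key' else 0
        print(q,n,[(np.round(x['at'],1).tolist(),round(x['confidence'],2)) for x in place_of(n,q)[:2]])
E
```

```text
4.05 [579.37282519 -45.24923112  82.21164433] [ 1.79980709e+02 -1.29059329e-02  6.93221316e+01] [-9.530e+00  1.140e+01  9.697e+01  1.000e-02  7.160e+01 -7.885e+01] [-0.12 -1.62 -2.27 -0.02 -0.05 -0.11]
[511.5 -25.2  81.5] [10.3 10.4 10.3 10.1 10.3 10.2] [18.5 15.8 16.7 16.8 16.8 16.9] [-162.  136.   77.   17.  -43. -103.]
[511.5 -25.2  78.5] [9.1 8.6 8.9 9.  8.5 8.9] [17.7 16.  17.  16.4 18.  16.5] [-162.  136.   77.   16.  -42. -104.]
hex_key scene [([159.7, 143.5], 0.61), ([203.6, 248.7], 0.16)]
hex_key side [([247.3, 319.2], 0.57)]
short_tip scene [([177.9, 136.5], 0.69)]
short_tip side [([246.0, 337.5], 0.81)]
key_stand scene [([187.3, 159.4], 0.81)]
key_stand side [([292.8, 310.6], 0.56)]
long_tip scene []
long_tip side []
```

```bash
python3 - <<'E'
from h import *
s=sense();print(s['time'],s['tool_pos'],s['tcp_rot'])
im=snapshot('wrist')[:,:,::-1].copy(); c=cam('wrist',s); cv2.imwrite('pics/w3.png',im)
for x in place_of('wrist','socket')[:1]: print(x,onz(c,x['at'],81.5).round(1))
o=cv2.imread('pics/w2.png'); t=o[82:132,200:280]
r=cv2.matchTemplate(im,t,cv2.TM_CCOEFF_NORMED); _,v,_,l=cv2.minMaxLoc(r); print(v,l,'from 200,82')
P=np.array([(275,85),(422,63),(505,180),(450,310),(315,330),(230,218)]).mean(0)
at=(74+(P[1]+.5)/6-.5+l[1]-82,180+(P[0]+.5)/6-.5+l[0]-200); print(onz(c,at,81.5).round(1))
c1,c2=cam('scene'),cam('side')
for n,cc,z,ats in [('bend',c1,165,[(164.5,143.3),(159.7,143.5)]),('bend',c2,165,[(245.6,318.),(247.3,319.2)]),('tip',c1,165,[(177.5,139),(177.9,136.5)]),('tip',c2,165,[(243.6,338),(246,337.5)]),('stand',c1,0,[(187.1,157.8),(187.3,159.4)]),('stand',c2,0,[(296.8,314),(292.8,310.6)])]:
    print(n,[onz(cc,a,z).round(0) for a in ats])
E
```

```text
4.55 [579.42491632 -46.04872566  81.71917976] [ 1.79964025e+02 -8.15050559e-03  6.92660858e+01]
{'at': [98.7, 241.4], 'confidence': 0.61} [508.5 -24.4  81.5]
0.9647645950317383 (201, 72) from 200,82
[507.7 -24.   81.5]
bend [array([ 582., -328.,  165.]), array([ 566., -335.,  165.])]
bend [array([ 568., -332.,  165.]), array([ 568., -339.,  165.])]
tip [array([ 629., -318.,  165.]), array([ 633., -324.,  165.])]
tip [array([ 617., -341.,  165.]), array([ 612., -349.,  165.])]
stand [array([ 550., -329.,    0.]), array([ 549., -323.,    0.])]
stand [array([ 567., -335.,    0.]), array([ 565., -318.,   -0.])]
```

Request:
apply_moves --targets "0 0 0 0 0 -5 8.5; 0 0 0 0 0 -10 8.5; 0 0 0 -3 2 -13 8.5; 0 0 0 -8.3 5 -15.9 8.5; 0 0 0 -12.4 7.4 -15.9 8.5"

```text
time: 5.15
tool_pos: [604.1, -175.8, 243.2]
tcp_rot: [179.6, -0.0, 69.4]
ft_force: [1.4, 0.6, 0.3]
finger_gap: 85.2
```

Request:
apply_moves --targets "0 0 -0.12 -4 2.4 0 8.5; 0 0 -0.24 -8 4.8 0 8.5; 0 0 -0.363 -12.5 7.4 0 8.5; 0 0 -0.363 -12.5 7.4 0 8.5; 0 0 -0.363 -12.5 7.4 0 8.5"

```text
time: 5.65
tool_pos: [626.7, -319.2, 237.4]
tcp_rot: [-179.9, -0.1, 89.9]
ft_force: [0.0, 0.4, 0.3]
finger_gap: 85.2
```

```bash
python3 - <<'E'
from h import *
for _ in range(2):
    s=sense();print(s['time'],s['tool_pos'],s['tcp_rot'],s['joint_pos'].round(1))
    im=snapshot('wrist')[:,:,::-1].copy(); c=cam('wrist',s)
    for q,z in [('hex_key',165),('short_tip',165),('key_stand',0)]:
        for x in place_of('wrist',q)[:1]: print(q,np.round(x['at'],1),x['confidence'],onz(c,x['at'],z).round(1))
cv2.imwrite('pics/w4.png',im)
E
```

```text
5.65 [ 626.67347252 -319.22409597  237.35407596] [-1.79917060e+02 -6.37961914e-02  8.98828924e+01] [ -31.2   23.6   65.6    0.    90.9 -121.1]
hex_key [130. 241.] 0.94 [ 570.8 -327.2  165. ]
short_tip [209.8 233.4] 0.8 [ 627.2 -333.4  165. ]
key_stand [115.2 247.2] 0.85 [ 563.9 -326.     0. ]
5.85 [ 627.55837944 -316.33334437  239.14650069] [ 1.79974787e+02 -4.09672588e-03  9.01231279e+01] [ -30.9   23.4   65.7    0.    90.9 -121.1]
hex_key [127.7 239.3] 0.91 [ 570.4 -325.8  165. ]
short_tip [210.5 227.1] 0.94 [ 629.4 -335.3  165. ]
key_stand [114.2 247.1] 0.72 [ 564.1 -323.8    0. ]
```

View pics/w4.png

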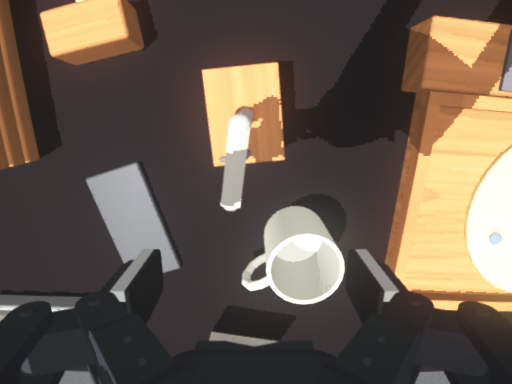

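```bash
cat >> h.py <<'E'
def pose_R(heading,tilt,sgn=1):
    # tool z tilted 'tilt' from straight down toward heading; tool y = sgn*(forward-up)
    a,t=np.radians(heading),np.radians(tilt); h=np.array([np.cos(a),np.sin(a),0]); z=np.sin(t)*h-np.cos(t)*np.array([0,0,1.])
    y=sgn*(np.cos(t)*h+np.sin(t)*np.array([0,0,1.])); return np.c_[np.cross(y,z),y,z]
def cur(n=1):
    s=sense(); return np.array(s['tool_pos']),R.from_euler('xyz',s['tcp_rot'],degrees=True).as_matrix(),s
def rel(p,M,pt,Mt):
    v=R.from_matrix(M.T@Mt).as_rotvec(); d=M.T@(np.array(pt)-p)/10
    print('turn',v.round(3),'shift',d.round(2),'| deg',np.degrees(np.linalg.norm(v)).round(1),'cm',np.linalg.norm(d).round(1))
E
python3 - <<'E'
from h import *
p,M,s=cur(); print(s['time'],p.round(1))
m=pose_R(-6.5,22,1); g=pose_R(-6.5,45,1); h=np.array([np.cos(np.radians(6.5)),-np.sin(np.radians(6.5)),0])
G=np.array([570.3,-326.5,135]); T=G+19*g[:,2]; pre=T-100*g[:,2]; mid=np.array([530,-320,235.])
print(T,pre); rel(p,M,mid,m); rel(mid,m,pre,g)
E
```

```text
6.05 [ 627.5 -316.8  239.3]
[ 583.64866654 -328.02088844  121.56497116] [ 513.39252686 -320.01621243  192.27564928]
turn [-0.383 -0.022  0.114] shift [-0.3  -9.75  0.42] | deg 22.9 cm 9.8
turn [-0.401  0.    -0.   ] shift [-0.19 -3.13  3.34] | deg 23.0 cm 4.6
```

Request:
apply_moves --targets "-0.13 -0.01 0.04 -0.1 -3.5 0.1 8.5; -0.26 -0.015 0.08 -0.2 -7 0.3 8.5; -0.383 -0.022 0.114 -0.3 -9.75 0.4 8.5; -0.383 -0.022 0.114 -0.3 -9.75 0.4 8.5; -0.383 -0.022 0.114 -0.3 -9.75 0.4 8.5"

```text
time: 6.55
tool_pos: [526.9, -319.9, 233.1]
tcp_rot: [158.1, -0.1, 83.3]
ft_force: [-0.4, -1.2, 0.6]
finger_gap: 84.5
```

Request:
apply_moves --targets "-0.13 0 0 -0.06 -1 1.1 8.5; -0.26 0 0 -0.12 -2 2.2 8.5; -0.4 0 0 -0.19 -3.1 3.3 8.5; -0.4 0 0 -0.19 -3.1 3.3 8.5; -0.4 0 0 -0.19 -3.1 3.3 8.5"

```text
time: 7.05
tool_pos: [524.0, -306.2, 206.0]
tcp_rot: [136.9, 0.3, 81.9]
ft_force: [0.2, -0.2, 1.7]
finger_gap: 84.8
```

```bash
python3 - <<'E'
from h import *
im=None
for _ in range(2):
    p,M,s=cur(); print(s['time'],p.round(1),s['tcp_rot'].round(1),s['joint_pos'].round(1))
    im=snapshot('wrist')[:,:,::-1].copy(); c=cam('wrist',s)
    print([(q,place_of('wrist',q)[:1]) for q in ['hex_key','short_tip']])
g=pose_R(-6.5,45,1); G=np.array([570.3,-326.5,135]);T=G+19*g[:,2]; rel(p,M,T,g)
for P in [(570.5,-326.5,165),(570.5,-326.5,135),(570.5,-326.5,80),(570.5+59.5,-326.5-7,165)]: print(proj(c,P).round())
cv2.imwrite('pics/w5.png',im)
E
```

```text
7.05 [ 524.  -306.2  206. ] [136.9   0.3  81.9] [ -51.8  -22.5  125.7   38.2   49.4 -152.2]
[('hex_key', [{'at': [222.1, 233.5], 'confidence': 0.69}]), ('short_tip', [{'at': [248.9, 239.6], 'confidence': 0.63}])]
7.2 [ 525.6 -308.1  209.3] [136.6   0.5  81.9] [ -51.8  -22.4  125.5   38.3   49.3 -152.2]
[('hex_key', [{'at': [212.6, 236.3], 'confidence': 0.72}]), ('short_tip', [{'at': [245.3, 238.7], 'confidence': 0.97}])]
turn [-0.028  0.026 -0.014] shift [-1.08 -1.66 10.52] | deg 2.3 cm 10.7
[217. 237.]
[181. 238.]
[127. 241.]
[249. 242.]
```

View pics/w5.png

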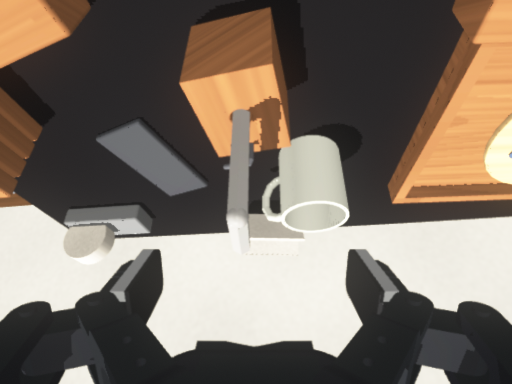

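Request:
apply_moves --targets "0 0 0.149 0 0 0 6; 0 0 0.298 0 0 0 6; 0 0 0.447 0 0 0 6; 0 0 0.596 0 0 0 6; 0 0 0.745 0 0 0 6"

```text
time: 7.85
tool_pos: [524.0, -306.8, 205.9]
tcp_rot: [145.3, -27.7, 47.6]
ft_force: [0.7, -0.4, 0.1]
finger_gap: 60.1
```

Request:
apply_moves --targets "0 0 0.149 0 0 0 6; 0 0 0.298 0 0 0 6; 0 0 0.447 0 0 0 6; 0 0 0.596 0 0 0 6; 0 0 0.745 0 0 0 6"

```text
time: 8.35
tool_pos: [524.0, -306.8, 205.9]
tcp_rot: [175.6, -43.1, -2.1]
ft_force: [0.3, -0.4, -0.6]
finger_gap: 60.0
```

Request:
apply_moves --targets "0 0 0.149 0 0 0 6; 0 0 0.298 0 0 0 6; 0 0 0.447 0 0 0 6; 0 0 0.596 0 0 0 6; 0 0 0.745 0 0 0 6"

```text
time: 8.85
tool_pos: [524.0, -306.8, 205.9]
tcp_rot: [-149.9, -32.7, -55.5]
ft_force: [0.2, 0.3, 0.9]
finger_gap: 59.8
```

Request:
apply_moves --targets "0 0 0.149 0 0 0 6; 0 0 0.298 0 0 0 6; 0 0 0.447 0 0 0 6; 0 0 0.596 0 0 0 6; 0 0 0.745 0 0 0 6"

```text
time: 9.35
tool_pos: [524.0, -306.8, 205.9]
tcp_rot: [-137.1, -6.3, -91.7]
ft_force: [-0.2, 0.1, 0.1]
finger_gap: 59.8
```

```bash
python3 - <<'E'
from h import *
for _ in range(2):
    p,M,s=cur(); print(s['time'],p.round(1),s['tcp_rot'].round(1),s['joint_pos'].round(1))
    im=snapshot('wrist')[:,:,::-1].copy(); c=cam('wrist',s)
    print([(q,np.round(x['at']),x['confidence']) for q in ['hex_key','short_tip'] for x in place_of('wrist',q)[:1]])
g=pose_R(-6.5,45,-1); G=np.array([570.3,-326.5,135]);T=G+19*g[:,2]; pre=T-85*g[:,2]; rel(p,M,pre,g); rel(pre,g,T,g)
for P in [(570.5,-326.5,165),(570.5,-326.5,135),(570.5,-326.5,80),(570.5+59.5,-326.5-7,165)]: print(proj(c,P).round())
cv2.imwrite('pics/w6.png',im)
E
```

```text
9.35 [ 524.  -306.8  205.9] [-137.1   -6.3  -91.7] [-51.9 -22.5 125.8  38.4  49.3  18.9]
[('hex_key', array([162., 202.]), 0.72), ('short_tip', array([140., 279.]), 0.8)]
9.5 [ 523.8 -306.7  205.7] [-137.2   -6.7  -91.3] [-51.9 -22.5 125.8  38.4  49.3  18.3]
[('hex_key', array([209., 270.]), 0.79), ('short_tip', array([139., 278.]), 0.57)]
turn [ 0.033 -0.022  0.146] shift [1.17 1.71 1.91] | deg 8.7 cm 2.8
turn [0. 0. 0.] shift [0.  0.  8.5] | deg 0.0 cm 8.5
[207. 275.]
[224. 268.]
[246. 259.]
[138. 280.]
```

Request:
apply_moves --targets "0.033 -0.022 0.146 0.6 0.9 0.9 6; 0.033 -0.022 0.146 1.17 1.7 1.9 6; 0.033 -0.022 0.146 1.17 1.7 1.9 6; 0.033 -0.022 0.146 1.17 1.7 1.9 6; 0.033 -0.022 0.146 1.17 1.7 1.9 6"

```text
time: 10.15
tool_pos: [523.8, -320.8, 181.9]
tcp_rot: [-135.0, 0.1, -96.6]
ft_force: [0.1, 0.3, 0.9]
finger_gap: 60.5
```

```bash
python3 - <<'E'
from h import *
p,M,s=cur(); print(s['time'],p.round(1),s['tcp_rot'].round(1),s['joint_pos'].round(1))
im=snapshot('wrist')[:,:,::-1].copy(); c=cam('wrist',s)
for q in ['hex_key','short_tip']:
    for x in place_of('wrist',q)[:1]: print(q,np.round(x['at']),x['confidence'])
g=pose_R(-6.5,45,-1); G=np.array([570.3,-326.5,135]);T=G+19*g[:,2]; rel(p,M,T,g)
for P in [(570.5,-326.5,165),(570.5,-326.5,135),(570.5,-326.5,80),(570.5+59.5,-326.5-7,165)]: print(proj(c,P).round())
E
```

```text
10.15 [ 523.8 -320.8  181.9] [-1.35e+02  1.00e-01 -9.66e+01] [-54.9 -18.2 126.1  45.1  48.4  17.9]
hex_key [196. 252.] 0.87
short_tip [125. 255.] 0.78
turn [-0.001  0.    -0.003] shift [0.04 0.01 8.53] | deg 0.2 cm 8.5
[192. 255.]
[213. 255.]
[242. 255.]
[119. 255.]
```

Well aligned; go in and close.

Request:
apply_moves --targets "0 0 0 0 0 3 6; 0 0 0 0 0 6 6; 0 0 0 0 0 8.5 6; 0 0 0 0 0 8.5 6; 0 0 0 0 0 8.5 6"

```text
time: 10.8
tool_pos: [583.3, -326.9, 120.5]
tcp_rot: [-135.0, 0.2, -96.6]
ft_force: [0.2, -0.9, 1.1]
finger_gap: 59.9
```

Request:
apply_moves --targets "0 0 0 0 0 0 1; 0 0 0 0 0 0 1; 0 0 0 0 0 0 1; 0 0 0 0 0 0 1; 0 0 0 0 0 0 1" --force 70

```text
time: 11.3
tool_pos: [583.5, -328.2, 122.2]
tcp_rot: [-134.9, 0.1, -96.7]
ft_force: [-1.4, 0.5, 5.0]
finger_gap: 12.7
```

Request:
apply_moves --targets "0 0 0 0 0 0 1; 0 0 0 0 0 0 1; 0 0 0 0 0 0 1; 0 0 0 0 0 0 1; 0 0 0 0 0 0 1"

```text
time: 11.8
tool_pos: [583.6, -328.2, 122.1]
tcp_rot: [-134.9, 0.1, -96.7]
ft_force: [-3.4, 0.4, 5.2]
finger_gap: 12.7
```

```bash
python3 - <<'E'
from h import *
p,M,s=cur(); print(s['time'],p.round(1),s['tcp_rot'].round(1),s['joint_pos'].round(1),s['finger_gap'],s['ft_force'].round(1),s['wrist_torque'].round(2))
u=M.T@np.array([0,0,1]); print('up in tool',u.round(3))
E
```

```text
11.8 [ 583.6 -328.2  122.1] [-1.349e+02  1.000e-01 -9.670e+01] [-49.1  -3.9 120.9  50.8  38.2  13.4] 12.714299508866922 [-3.4  0.4  5.2] [0.05 0.13 0.05]
up in tool [-0.002 -0.708 -0.706]
```

Request:
apply_moves --targets "0 0 0 0 -0.4 -0.4 1; 0 0 0 0 -1.2 -1.2 1; 0 0 0 0 -2.3 -2.3 1; 0 0 0 0 -3.6 -3.6 1; 0 0 0 0 -5 -5 1"

```text
time: 12.3
tool_pos: [582.3, -327.1, 190.6]
tcp_rot: [-135.1, 0.3, -96.7]
ft_force: [0.1, -0.3, -2.9]
finger_gap: 12.9
```

Request:
apply_moves --targets "0 0 0 0 -1.5 -1.5 1; 0 0 0 0 -3 -3 1; 0 0 0 0 -4.5 -4.5 1; 0 0 0 0 -5.7 -5.7 1; 0 0 0 0 -5.7 -5.7 1"

```text
time: 12.8
tool_pos: [583.8, -328.9, 275.6]
tcp_rot: [-134.8, 0.0, -96.7]
ft_force: [1.0, -0.7, -1.9]
finger_gap: 13.0
```

```bash
python3 - <<'E'
from h import *
p,M,s=cur(); print(s['time'],p.round(1),s['tcp_rot'].round(1),s['joint_pos'].round(1),s['finger_gap'],s['ft_force'].round(1),s['wrist_torque'].round(2))
im=snapshot('wrist')[:,:,::-1].copy(); c=cam('wrist',s); cv2.imwrite('pics/w7.png',im)
h=pose_R(-6.6,0)[:,1]; G=p-19*M[:,2]; b=G+np.array([0,0,30])
for P in [b,b+60*h,b-np.array([0,0,150])]: print(proj(c,P).round())
for q in ['hex_key','short_tip','long_tip']:
    for x in place_of('wrist',q)[:1]: print(q,np.round(x['at']),x['confidence'])
F=pose_R(17,45,1); bend=np.array([509.5,-25,172+30]); T=bend+30*pose_R(17,0)[:,1]+19*F[:,2]; print('T',T)
p0,M0=p,M; n=5
for i in range(1,n+1):
    f=i/n; Mi=pose_R(-6.6+23.6*f,45,-1)@R.from_rotvec([0,0,-np.pi*f]).as_matrix(); pi=p+(T-p)*f
    rel(p0,M0,pi,Mi); p0,M0=pi,Mi
print(np.abs(M0-F).max())
E
```

```text
12.8 [ 583.8 -328.9  275.6] [-134.8    0.   -96.7] [-49.1 -15.5 113.8  37.6  51.7  31.7] 13.048450588431741 [ 1.  -0.7 -1.9] [ 0.05  0.72 -0.01]
[252. 255.]
[125. 255.]
[317. 255.]
hex_key [260. 253.] 0.87
short_tip [130. 255.] 0.97
long_tip [322. 253.] 0.87
T [551.03712466 -12.30082657 188.56497116]
turn [ 0.015 -0.058 -0.687] shift [-6.21  2.21  0.25] | deg 39.5 cm 6.6
turn [ 0.048 -0.035 -0.686] shift [-6.18 -2.22  0.62] | deg 39.5 cm 6.6
turn [ 0.059  0.    -0.686] shift [-3.36 -5.59  0.99] | deg 39.5 cm 6.6
turn [ 0.048  0.035 -0.686] shift [ 0.92 -6.39  1.36] | deg 39.5 cm 6.6
turn [ 0.018  0.056 -0.686] shift [ 4.69 -4.31  1.73] | deg 39.5 cm 6.6
1.1102230246251565e-16
```

View pics/w7.png

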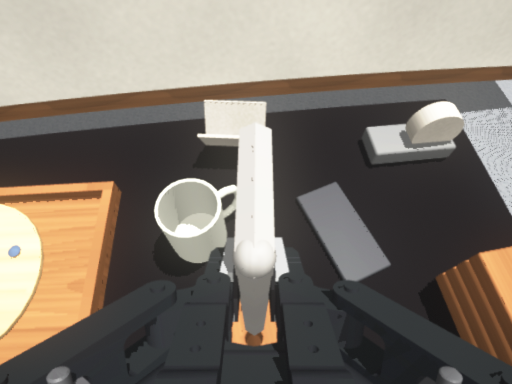

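Request:
apply_moves --targets "0.003 -0.012 -0.137 -1.24 0.44 0.05 1; 0.006 -0.023 -0.275 -2.5 0.9 0.1 1; 0.009 -0.035 -0.412 -3.7 1.3 0.15 1; 0.012 -0.046 -0.55 -5 1.8 0.2 1; 0.015 -0.058 -0.687 -6.2 2.2 0.25 1"

```text
time: 13.5
tool_pos: [575.8, -263.6, 252.4]
tcp_rot: [-141.3, -24.3, -64.3]
ft_force: [0.6, 1.2, -2.4]
finger_gap: 13.4
```

Request:
apply_moves --targets "0.01 -0.007 -0.137 -1.2 -0.44 0.1 1; 0.02 -0.014 -0.275 -2.5 -0.9 0.2 1; 0.03 -0.021 -0.412 -3.7 -1.3 0.4 1; 0.04 -0.028 -0.55 -5 -1.8 0.5 1; 0.048 -0.035 -0.686 -6.2 -2.2 0.6 1"

```text
time: 14.0
tool_pos: [568.9, -200.3, 235.4]
tcp_rot: [-162.8, -41.9, -21.6]
ft_force: [0.3, -0.3, -3.1]
finger_gap: 12.8
```

Request:
apply_moves --targets "0.012 0 -0.137 -0.7 -1.1 0.2 1; 0.024 0 -0.275 -1.3 -2.2 0.4 1; 0.036 0 -0.412 -2 -3.4 0.6 1; 0.048 0 -0.55 -2.7 -4.5 0.8 1; 0.059 0 -0.686 -3.4 -5.6 1 1"

```text
time: 14.5
tool_pos: [562.1, -136.8, 218.1]
tcp_rot: [163.2, -42.1, 32.2]
ft_force: [-0.1, -0.5, -3.1]
finger_gap: 13.2
```

```bash
python3 - <<'E'
from h import *
p,M,s=cur(); print(s['time'],p.round(1),s['tcp_rot'].round(1),s['joint_pos'].round(1),s['finger_gap'])
F=pose_R(17,45,1); bend=np.array([509.5,-25,172+30]); T=bend+30*pose_R(17,0)[:,1]+19*F[:,2]
Mm=F@R.from_rotvec([0,0,.6]).as_matrix(); pm=(p+T)/2; rel(p,M,pm,Mm); rel(pm,Mm,T,F)
E
```

```text
14.5 [ 562.1 -136.8  218.1] [163.2 -42.1  32.2] [-37.5 -29.9 130.3  39.4  52.1 -80.4] 13.182872795742433
turn [ 0.089  0.073 -0.772] shift [ 1.12 -6.2   1.26] | deg 44.7 cm 6.4
turn [-0.  -0.  -0.6] shift [ 4.97 -3.56  1.96] | deg 34.4 cm 6.4
```

Request:
apply_moves --targets "0.018 0.015 -0.145 0.2 -1.2 0.25 1; 0.036 0.03 -0.29 0.4 -2.4 0.5 1; 0.054 0.045 -0.435 0.6 -3.6 0.75 1; 0.071 0.059 -0.58 0.9 -4.8 1 1; 0.086 0.071 -0.725 1.1 -6 1.2 1"

```text
time: 15.0
tool_pos: [557.0, -76.6, 204.4]
tcp_rot: [141.2, -25.2, 78.9]
ft_force: [-0.3, -0.1, -3.4]
finger_gap: 13.0
```

```bash
python3 - <<'E'
from h import *
p,M,s=cur(); print(s['time'],p.round(1),s['tcp_rot'].round(1),s['joint_pos'].round(1),s['finger_gap'])
F=pose_R(17,45,1); bend=np.array([509.5,-25,172+30]); T=bend+30*pose_R(17,0)[:,1]+19*F[:,2]; rel(p,M,T,F)
E
```

```text
15.0 [557.  -76.6 204.4] [141.2 -25.2  78.9] [ -34.6  -30.8  132.6   42.8   54.7 -122.7] 12.95431168941839
turn [ 0.004  0.002 -0.647] shift [ 4.93 -3.97  2.02] | deg 37.1 cm 6.6
```

Request:
apply_moves --targets "0 0 -0.129 1 -0.8 0.4 1; 0 0 -0.258 2 -1.6 0.8 1; 0 0 -0.387 3 -2.4 1.2 1; 0 0 -0.516 4 -3.2 1.6 1; 0.004 0.002 -0.647 4.9 -4 2 1"

```text
time: 15.5
tool_pos: [550.8, -12.4, 188.5]
tcp_rot: [135.0, 0.0, 107.0]
ft_force: [0.6, 0.5, -2.8]
finger_gap: 12.6
```

```bash
python3 - <<'E'
from h import *
for _ in range(2):
    p,M,s=cur(); print(s['time'],p.round(1),s['tcp_rot'].round(1),s['joint_pos'].round(1),s['finger_gap'])
    im=snapshot('wrist')[:,:,::-1].copy(); c=cam('wrist',s); cv2.imwrite('pics/w8.png',im)
    for q in ['hex_key','short_tip','long_tip','socket']:
        for x in place_of('wrist',q)[:1]: print(q,np.round(x['at']),round(x['confidence'],2))
F=pose_R(17,45,1); bend=np.array([509.5,-25,172+30]); T=bend+30*pose_R(17,0)[:,1]+19*F[:,2]; rel(p,M,T,F)
print(proj(c,(509.5,-25,81.5)))
E
```

```text
15.5 [550.8 -12.4 188.5] [135.   0. 107.] [ -25.4  -36.3  137.6   38.9   49.3 -150.5] 12.607296224469593
hex_key [257. 254.] 0.6
short_tip [130. 255.] 0.94
long_tip [323. 250.] 0.62
socket [ 39. 255.] 0.85
15.75 [551.5 -13.4 190. ] [134.9  -0.2 106.6] [ -25.5  -36.2  137.5   38.9   49.4 -150.1] 12.678627353342286
hex_key [258. 254.] 0.91
short_tip [132. 254.] 0.77
long_tip [323. 253.] 0.55
socket [ 35. 256.] 0.9
turn [ 0.002  0.002 -0.008] shift [ 0.12 -0.11  0.09] | deg 0.5 cm 0.2
[ 37.07738263 254.2428899 ]
```

View pics/w8.png

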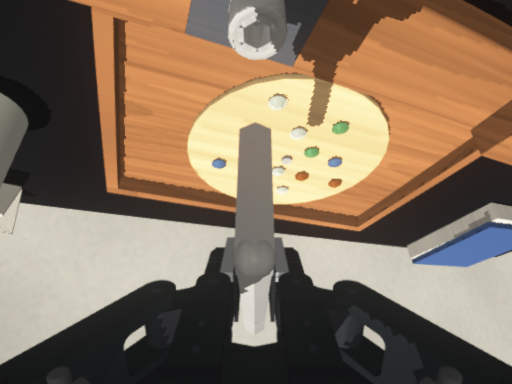

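```bash
cat >> h.py <<'E'
from scipy.optimize import least_squares
def keyfit(c,M,p,obs):
    # key in tool: bend at (bx,by,bz), pitch a about tool x from nominal
    def pts(q):
        Rk=R.from_rotvec([q[3],0,0]).as_matrix(); s=Rk@np.array([0,-1,1])/2**.5; l=Rk@np.array([0,1,1])/2**.5
        b=np.array(q[:3]); return {'hex_key':b,'short_tip':b+60*s,'long_tip':b+150*l}
    def f(q):
        P=pts(q); e=[(proj(c,p+M@P[k])-a) for k,a in obs]
        g=(M.T@M@(P['hex_key']))-np.array([0,-21.2,-19-21.2]) # weak prior
        return np.r_[np.concatenate(e),g/8,q[3]/.06]
    q=least_squares(f,[0,-21.2,-40.2,0]).x; P=pts(q); return q,{k:p+M@v for k,v in P.items()}
E
python3 - <<'E'
from h import *
p=np.array([551.2,-12.9,189.2]); M=R.from_euler('xyz',[135,-.1,106.8],degrees=True).as_matrix()
m=camera_model('wrist'); T=np.eye(4);T[:3,:3]=M;T[:3,3]=p;W=T@np.array(m['T_tool_cam']);c=(m,W[:3,:3],W[:3,3])
q,P=keyfit(c,M,p,[('hex_key',(258,254)),('short_tip',(131,254.5)),('long_tip',(323,252))])
print(q.round(3)); [print(k,v.round(1),proj(c,v).round()) for k,v in P.items()]
s=onz(c,(37,255.5),81.5); print('socket',s.round(1)); d=P['short_tip']-P['hex_key']; print('lean',np.degrees(np.arctan2(d[:2]@pose_R(17,0)[:2,1],-d[2])))
E
```

```text
[ 1.4400e-01 -1.7788e+01 -4.0909e+01 -2.0000e-02]
hex_key [511.4 -24.8 205.5] [258. 254.]
short_tip [512.5 -24.3 145.6] [131. 254.]
long_tip [655.   18.6 208.5] [323. 254.]
socket [508.4 -24.4  81.5]
lean 1.13060449094219
```

Request:
apply_moves --targets "0 0 0 0 -1 0.9 1; 0 0 0 0 -2.2 1.9 1; 0 0 0 0 -3.4 3 1; 0 0 0 0 -4.1 3.6 1; 0 0 0 0 -4.1 3.6 1"

```text
time: 16.5
tool_pos: [546.4, -4.7, 140.2]
tcp_rot: [135.7, 0.0, 106.0]
ft_force: [-0.7, 0.0, -3.2]
finger_gap: 12.8
```

```bash
python3 - <<'E'
from h import *
acc=[]
for _ in range(3):
    p,M,s=cur(); print(s['time'],p.round(1),s['tcp_rot'].round(1),s['ft_force'].round(1),s['joint_pos'].round(1))
    im=snapshot('wrist')[:,:,::-1].copy(); c=cam('wrist',s); o=[];so=None
    for q in ['hex_key','short_tip','long_tip','socket']:
        for x in place_of('wrist',q)[:1]:
            print(q,np.round(x['at']),round(x['confidence'],2))
            if q=='socket': so=x['at']
            else: o.append((q,x['at']))
    q,P=keyfit(c,M,p,o); print(q.round(3),P['short_tip'].round(1), so and onz(c,so,81.5).round(1))
cv2.imwrite('pics/w9.png',cv2.resize(im[50:250,150:350],None,fx=3,fy=3,interpolation=cv2.INTER_CUBIC))
E
```

```text
16.5 [546.4  -4.7 140.2] [135.7   0.  106. ] [-0.7  0.  -3.2] [ -23.4  -33.3  140.8   40.4   43.1 -152.3]
hex_key [256. 250.] 0.73
short_tip [128. 254.] 0.93
long_tip [319. 252.] 0.61
socket [107. 241.] 0.56
[-6.5000e-01 -1.8214e+01 -4.0413e+01 -3.0000e-03] [506.4 -16.8  96.4] [509.3 -21.4  81.5]
16.75 [548.2  -5.8 143.7] [135.5   0.2 105.9] [-0.9  0.5 -1.6] [ -23.4  -33.5  140.6   40.4   43.2 -152.2]
hex_key [256. 253.] 0.65
short_tip [128. 253.] 0.91
long_tip [322. 255.] 0.63
socket [ 97. 240.] 0.79
[ 4.9000e-02 -1.9247e+01 -4.1871e+01 -1.6000e-02] [507.2 -17.6 100.1] [508.2 -24.1  81.5]
17.0 [547.8  -5.6 143.1] [135.5   0.2 106. ] [ 0.  -0.6 -2.5] [ -23.4  -33.5  140.7   40.3   43.2 -152.2]
hex_key [256. 252.] 0.8
short_tip [129. 256.] 0.82
long_tip [324. 250.] 0.81
socket [100. 240.] 0.59
[-2.7300e-01 -1.8968e+01 -4.1854e+01 -2.5000e-02] [507.6 -17.5  99.7] [508.9 -23.7  81.5]
```

View pics/w9.png

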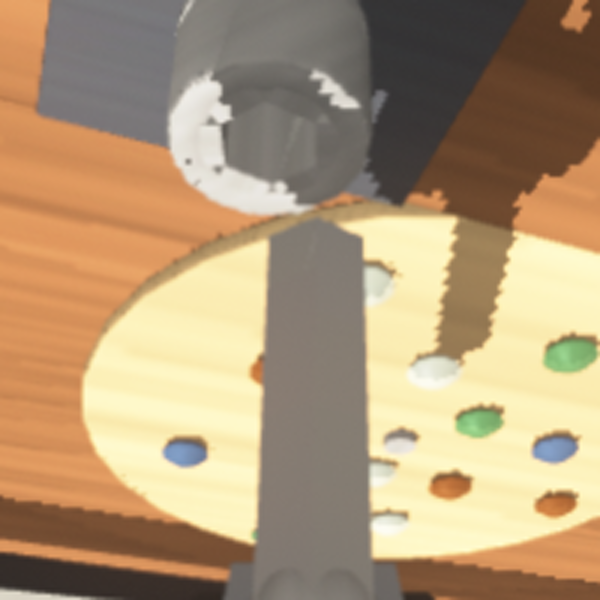

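```bash
cat > kin.py <<'E'
from h import *
D=[([64.378,7.471,85.268,0,87.261,-4.893],[212.354,561.169,231.292],None),
([-9.9,4.3,86.6,0,89.1,-79.0],[580.2,-49,251.2],[180,0,69.18]),
([-30.9,23.4,65.7,0,90.9,-121.1],[627.5,-316.8,239.2],[180,0,90.1]),
([-51.9,-22.5,125.8,38.4,49.3,18.3],[523.8,-306.7,205.7],[-137.2,-6.7,-91.3]),
([-54.9,-18.2,126.1,45.1,48.4,17.9],[523.8,-320.8,181.9],[-135,.1,-96.6]),
([-49.1,-3.9,120.9,50.8,38.2,13.4],[583.6,-328.2,122.1],[-134.9,.1,-96.7]),
([-49.1,-15.5,113.8,37.6,51.7,31.7],[583.8,-328.9,275.6],[-134.8,0,-96.7]),
([-25.4,-36.3,137.6,38.9,49.3,-150.5],[550.8,-12.4,188.5],[135,0,107]),
([-23.4,-33.5,140.7,40.3,43.2,-152.2],[547.8,-5.6,143.1],[135.5,.2,106])]
def E(ax,a): return R.from_euler(ax,a,degrees=True).as_matrix()
def fk(q,L,sg=1):
    a1,d1,a2,a3,d4,d6=L
    A=E('z',q[0]); p=A@[a1,0,d1]; A=A@E('y',q[1]); p=p+A@[0,0,a2]; A=A@E('y',q[2]); p=p+A@[a3,0,d4]
    A=A@E('z',sg*q[3])@E('y',q[4])@E('z',q[5]+180); return p+A@[0,0,d6],A
def fit():
    f=lambda L:np.concatenate([fk(q,L)[0]-x for q,x,_ in D])
    r=least_squares(f,[0,300,400,0,400,250]); return r.x,np.abs(r.fun).max()
LO=np.array([-169.43,-51.17,1.28,-76.62,0,-152.29]);HI=np.array([169.43,129.36,143.12,256.62,156.53,152.29])
def ik(p,M,L,q0):
    def f(q):
        x,A=fk(q,L); return np.r_[(x-p)/5,(A-M).ravel()*20]
    r=least_squares(f,np.clip(q0,LO+.01,HI-.01),bounds=(LO,HI)); return r.x,np.abs(r.fun).max()
E
python3 - <<'E'
from kin import *
L,e=fit(); print(L.round(1),e)
for q,x,r in D[1:]: print((fk(q,L)[0]-x).round(1),(R.from_matrix(fk(q,L)[1].T@R.from_euler('xyz',r,degrees=True).as_matrix()).magnitude()*57.3).round(2))
for th in [17,-43,-103]:
  for sg in [1,-1]:
    for z in [150,119]:
      for q0 in ([-25,-33,140,40,45,-100*sg],[10,-33,120,-40,60,-60*sg],[40,0,100,-60,60,30*sg]):
        b=np.array([509.5,-25,z]); F=pose_R(th,45,sg); T=b+30*pose_R(th,0)[:,1]+19*F[:,2]
        q,er=ik(T,F,L,q0)
        if er<.3: print(th,sg,z,q.round(1),round(er,2)); break
E
```

```text
[-100.4  429.6  416.4  122.4  641.8  464.4] 49.10578537814938Traceback (most recent call last):
  File "<stdin>", line 3, in <module>
AttributeError: 'float' object has no attribute 'round'
```

```bash
sed -i 's/sg=1):/sg=-1):/' kin.py; cat > t.py <<'E'
from kin import *
L,e=fit(); print(L.round(1),e)
for q,x,r in D[1:]: print((fk(q,L)[0]-x).round(1),round(R.from_matrix(fk(q,L)[1].T@R.from_euler('xyz',r,degrees=True).as_matrix()).magnitude()*57.3,2))
for th in [17,-43,-103,77]:
  for sg in [1,-1]:
    for z in [150,119]:
      for q0 in ([-25,-33,140,40,45,-100*sg],[10,-33,120,-40,60,-60*sg],[40,0,100,-60,60,30*sg]):
        b=np.array([509.5,-25,z]); F=pose_R(th,45,sg); T=b+30*pose_R(th,0)[:,1]+19*F[:,2]
        q,er=ik(T,F,L,q0)
        if er<.3: print(th,sg,z,q.round(1),round(er,2)); break
E
python3 t.py
```

```text
[ 774.3 -552.9   -4.4 -412.1 -126.1 -418.2] 111.9903954992306
[ 64.4 -63.5  23.8] 0.08
[-78.3 -11.9  32.2] 0.1
[-35.7   3.4 -28. ] 76.78
[ -5.6 -31.2 -12.6] 90.19
[-19.2 -17.3  39.9] 101.52
[-110.8   88.7 -112. ] 75.21
[ -0.3 -28.6 -20.7] 77.77
[ 31.8 -43.5  30. ] 80.62
-103 1 119 [-39.9 -30.6 107.   40.5  82.  -28.7] 0.26
-103 -1 119 [-39.9 -30.6 107.   40.5  82.  151.3] 0.26
```

```bash
python3 - <<'E'
s=open('kin.py').read()
s=s.replace('sg=-1):','sg=1):').replace('a1,d1,a2,a3,d4,d6=L','a1,d1,a2,a3,d4,d6,a2x,a5,b4,by=L').replace('A@[0,0,a2]','A@[a2x,0,a2]').replace("A=A@E('z',sg*q[3])@E('y',q[4])@E('z',q[5]+180)","A=A@E('z',sg*q[3]); p=p+A@[b4,by,0]; A=A@E('y',q[4]); p=p+A@[a5,0,0]; A=A@E('z',q[5]+180)").replace('[0,300,400,0,400,250]','[0,300,350,50,350,250,20,70,0,0]')
s=s.replace('return r.x,np.abs(r.fun).max()\nLO','return r.x,round(float(np.abs(r.fun).max()),2)\nLO').replace('-x for q,x,_ in D])','-x for q,x,_ in D]+[1e-3*np.array(L)])')
open('kin.py','w').write(s)
E
python3 t.py
```

```text
[-11.8 341.4 366.  100.8 614.1 349.3   4.5  52.2  -4.9  51. ] 3.61
[ 0.4 -0.6  0. ] 0.08
[0.3 0.5 0.8] 0.1
[-0.5  0.  -0.4] 0.04
[-2.  -0.7  3.6] 0.08
[ 1.4  0.5 -0.6] 0.09
[-0.7 -1.6  0.4] 0.04
[ 0.3 -1.   1.6] 0.12
[ 0.4  2.6 -3.4] 0.1
17 -1 150 [-25.6 -31.  140.1  43.9  43.6  22.1] 0.0
17 -1 119 [-25.7 -26.9 141.2  48.   40.1  16.5] 0.0
-43 1 150 [ 14.8 -19.4 125.3 -46.   56.2 -11.7] 0.0
-43 1 119 [ 15.3 -15.6 125.7 -48.2  53.8  -7.6] 0.0
-103 1 150 [ 13.   16.   93.6 -39.5  93.1  32. ] 0.0
-103 1 119 [ 13.1  18.8  93.7 -39.4  91.   33.9] 0.0
-103 -1 150 [  13.    16.    93.6  -39.5   93.1 -148. ] 0.0
-103 -1 119 [  13.1   18.8   93.7  -39.4   91.  -146.1] 0.0
77 -1 150 [-30.1   8.3 109.2  43.1  81.8 -31. ] 0.0
77 -1 119 [-30.2  11.3 109.4  43.4  79.5 -33.4] 0.0
```

```bash
python3 - <<'E'
from h import *
p,M,s=cur(); print(s['time'],p.round(1),s['tcp_rot'].round(1))
b=np.array([508,-25,190]); 
for th in [-14,-43]:
    F=pose_R(th,45,1); T=b+30*pose_R(th,0)[:,1]+19*F[:,2]; rel(p,M,T,F); p,M=T,F
E
```

```text
17.25 [547.6  -5.4 142.6] [1.356e+02 1.000e-01 1.060e+02]
turn [-0.009 -0.366  0.373] shift [-2.97  1.96 -2.83] | deg 30.0 cm 4.5
turn [ 0.    -0.358  0.358] shift [-2.11 -0.39 -0.39] | deg 29.0 cm 2.2
```

Request:
apply_moves --targets "0 0 0 0 2 -2.2 1; -0.003 -0.1 0.1 -0.8 2 -2.4 1; -0.006 -0.2 0.2 -1.6 2 -2.6 1; -0.009 -0.29 0.29 -2.4 2 -2.8 1; -0.009 -0.366 0.373 -2.97 1.96 -2.83 1"

```text
time: 17.75
tool_pos: [547.3, -31.7, 173.0]
tcp_rot: [136.0, 0.2, 83.8]
ft_force: [0.2, -1.8, -3.0]
finger_gap: 13.1
```

Request:
apply_moves --targets "0 -0.09 0.09 -0.5 -0.1 -0.1 1; 0 -0.18 0.18 -1 -0.2 -0.2 1; 0 -0.27 0.27 -1.5 -0.3 -0.3 1; 0 -0.358 0.358 -2.1 -0.4 -0.4 1; 0 -0.358 0.358 -2.1 -0.4 -0.4 1"

```text
time: 18.25
tool_pos: [538.3, -50.9, 170.8]
tcp_rot: [136.6, 0.8, 58.8]
ft_force: [-0.1, -0.1, -3.4]
finger_gap: 12.7
```

```bash
cat > look.py <<'E'
from h import *
import sys
A=[];B=[]
for _ in range(3):
    p,M,s=cur(); print(s['time'],p.round(1),s['tcp_rot'].round(1),s['ft_force'].round(1),s['joint_pos'].round(1))
    im=snapshot('wrist')[:,:,::-1].copy(); c=cam('wrist',s); o=[];so=None
    for q in ['hex_key','short_tip','long_tip','socket']:
        for x in place_of('wrist',q)[:1]:
            if x['confidence']<.4: continue
            if q=='socket': so=x['at']
            else: o.append((q,x['at']))
    q,P=keyfit(c,M,p,o); d=P['short_tip']-P['hex_key']; print(q.round(3),'tip',P['short_tip'].round(1),'dirdown',(d/60).round(3), 'sock',so is not None and onz(c,so,81.5).round(1)); A.append(P['short_tip']); 
    if so is not None: B.append(onz(c,so,81.5))
print('tip-sock',(np.mean(A,0)-np.mean(B,0)).round(1)); cv2.imwrite('pics/last.png',im)
E
python3 look.py
```

```text
18.25 [538.3 -50.9 170.8] [136.6   0.8  58.8] [-0.1 -0.1 -3.4] [  5.3 -30.5 135.3 -36.5  44.5 -34.3]
[-4.4000e-02 -1.9782e+01 -4.1688e+01 -1.6000e-02] tip [500.6 -28.8 127.5] dirdown [-0.017 -0.005 -1.   ] sock [510.2 -24.9  81.5]
18.5 [538.2 -50.1 169.8] [136.8   0.9  59.3] [ 0.9 -0.1 -3.1] [  5.2 -30.6 135.3 -36.   44.3 -35.3]
[-2.5300e-01 -1.8269e+01 -4.0946e+01 -1.7000e-02] tip [501.5 -29.4 127.1] dirdown [-0.02  -0.007 -1.   ] sock [508.6 -23.9  81.5]
18.75 [538.3 -51.2 170.6] [136.7   0.8  59.1] [-0.3 -0.4 -3.6] [  5.1 -30.7 135.3 -36.1  44.4 -35. ]
[-1.1600e-01 -1.7913e+01 -3.6925e+01 -2.3000e-02] tip [504.7 -31.9 125.1] dirdown [-0.013 -0.009 -1.   ] sock [510.8 -25.2  81.5]
tip-sock [-7.6 -5.3 45.1]
```

```bash
cat > tgt.py <<'E'
from h import *
import sys
th,tx,ty,tz=map(float,sys.argv[1:5]); a=-.018; B=np.array([0,-18.7,-41])
F=pose_R(th,45,1)@R.from_rotvec([-a,0,0]).as_matrix()
s=R.from_rotvec([a,0,0]).as_matrix()@np.array([0,-1,1])/2**.5
T=np.array([tx,ty,tz])-F@(B+60*s)
p,M,st=cur(); print(st['time'],T.round(1),p.round(1)); rel(p,M,T,F)
E
python3 tgt.py -43 509.5 -24.7 95
```

```text
19.0 [540.2 -53.3 138.5] [538.4 -50.8 170.5]
turn [-0.01  -0.135  0.162] shift [-0.08 -2.    2.52] | deg 12.1 cm 3.2
```

Request:
apply_moves --targets "0 -0.07 0.08 0 0 0 1; 0 -0.135 0.162 0 0 0 1; -0.01 -0.135 0.162 0 -0.7 0.9 1; -0.01 -0.135 0.162 -0.08 -1.4 1.8 1; -0.01 -0.135 0.162 -0.08 -2 2.5 1"

```text
time: 19.5
tool_pos: [539.5, -53.1, 137.1]
tcp_rot: [136.1, 0.1, 47.1]
ft_force: [0.6, -0.0, -3.5]
finger_gap: 13.1
```

```bash
python3 look.py; python3 tgt.py -43 509.5 -24.7 88
```

```text
19.5 [539.5 -53.1 137.1] [1.361e+02 1.000e-01 4.710e+01] [ 0.6 -0.  -3.5] [ 10.8 -18.5 131.  -47.7  49.2  -9.9]
[ 3.7900e-01 -1.9339e+01 -4.1448e+01 -2.5000e-02] tip [508.7 -24.   93.5] dirdown [ 0.003 -0.005 -1.   ] sock [509.9 -25.2  81.5]
19.75 [540.1 -53.4 138.9] [136.   0.  47.] [-0.2  0.2 -2.9] [ 10.7 -18.7 130.9 -47.7  49.3 -10. ]
[ 3.2200e-01 -1.8726e+01 -4.1147e+01 -8.0000e-03] tip [509.1 -24.1  95.5] dirdown [-0.007  0.006 -1.   ] sock [508.6 -26.1  81.5]
20.0 [540.3 -53.1 139.2] [136.  -0.  47.] [ 0.9  0.1 -2.7] [ 10.8 -18.7 130.9 -47.7  49.3  -9.9]
[ 9.5000e-02 -1.9519e+01 -4.2736e+01 -1.9000e-02] tip [508.5 -23.2  96.4] dirdown [ 0.002 -0.001 -1.   ] sock False
tip-sock [-0.4  1.9 13.6]
20.25 [540.2 -53.3 131.5] [540.1 -53.  138.7]
turn [ 0. -0.  0.] shift [-0.01 -0.49  0.54] | deg 0.0 cm 0.7
```

```bash
python3 -c "
import cv2
a=cv2.imread('pics/last.png');cv2.imwrite('pics/lc.png',cv2.resize(a[60:210,180:330],None,fx=4,fy=4,interpolation=cv2.INTER_CUBIC))"
```

```text
(no output)
```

View pics/lc.png

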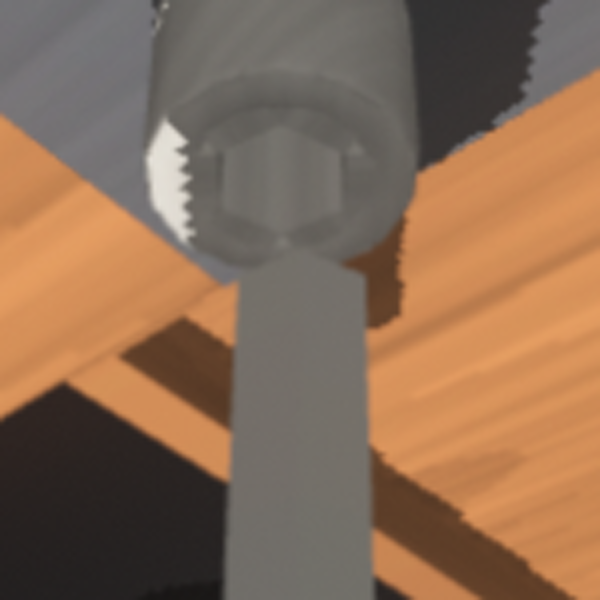

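```bash
python3 - <<'E'
from h import *
M=R.from_euler('xyz',[136,0,47],degrees=True).as_matrix();p=np.array([540.2,-53.2,138.9])
m=camera_model('wrist'); T=np.eye(4);T[:3,:3]=M;T[:3,3]=p;W=T@np.array(m['T_tool_cam']);c=(m,W[:3,:3],W[:3,3])
f=lambda x,y:(60+(y+.5)/4-.5,180+(x+.5)/4-.5)
u=pose_R(-43,0)[:,1]
for z in (94,95.5,97): print('tip',onz(c,f(301,246),z)+6.5*u)
pts=[(282,125),(282,243),(205,150),(355,148),(205,215),(345,212)]
print('sock triangles',onz(c,f(281,108),81.5),onz(c,f(281,243),81.5)); print([onz(c,f(*q),81.5).round(1) for q in [(207,150),(356,148)]])
E
```

```text
tip [511.98867817 -25.52975534  94.        ]
tip [510.84728133 -24.47497117  95.5       ]
tip [509.70588449 -23.420187    97.        ]
sock triangles [499.4654527  -16.85392346  81.5       ] [514.65472116 -31.35014275  81.5       ]
[array([498. , -27.2,  81.5]), array([509.5, -14.5,  81.5])]
```

Request:
apply_moves --targets "0 0 0 -0.19 0 0 1; 0 0 0 -0.19 -0.35 0.36 1; 0 0 0 -0.19 -0.7 0.72 1; 0 0 0 -0.19 -0.95 1 1; 0 0 0 -0.19 -1.1 1.15 1"

```text
time: 20.75
tool_pos: [538.5, -54.6, 121.9]
tcp_rot: [136.0, 0.1, 47.0]
ft_force: [-0.9, 0.1, 1.0]
finger_gap: 12.8
```

```bash
python3 -c "
from h import *
p,M,s=cur(); print(p.round(1),s['tcp_rot'].round(1),s['ft_force'].round(1),s['wrist_torque'].round(2))
im=snapshot('wrist')[:,:,::-1]; cv2.imwrite('pics/ld.png',cv2.resize(im[60:210,180:330],None,fx=4,fy=4,interpolation=cv2.INTER_CUBIC))
s=sense();print(s['ft_force'].round(1),s['tool_pos'].round(1))"
```

```text
[538.5 -54.6 121.9] [1.36e+02 1.00e-01 4.70e+01] [-0.9  0.1  1. ] [ 0.24  0.39 -0.04]
[-0.9  0.7 -1.2] [538.5 -54.6 121.9]
```

View pics/ld.png

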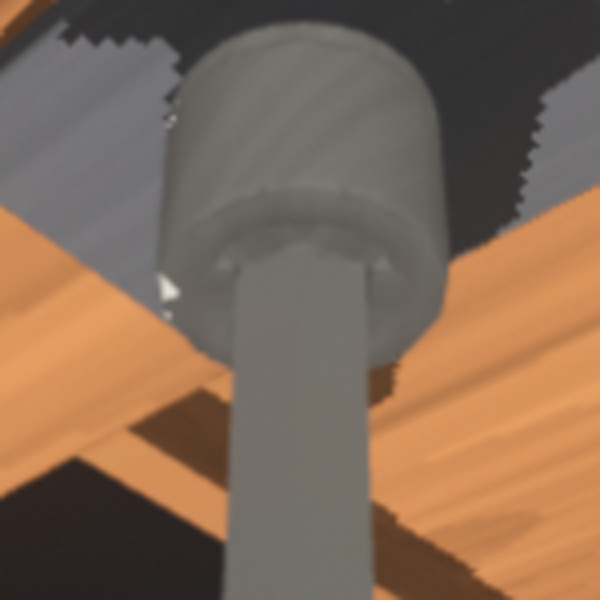

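Request:
apply_moves --targets "0 0 0 0 -0.07 -0.07 1; 0 0 0 0 -0.14 0 1; 0 0 0 0 -0.21 0.07 1; 0 0 0 0 -0.28 0.14 1; 0 0 0 0 -0.35 0.22 1"

```text
time: 21.3
tool_pos: [538.0, -53.8, 118.6]
tcp_rot: [136.0, 0.0, 47.0]
ft_force: [-2.4, 0.8, -2.0]
finger_gap: 13.2
```

```bash
python3 -c "
from h import *
p,M,s=cur(); print(s['time'],p.round(1),s['tcp_rot'].round(1),s['ft_force'].round(1),s['wrist_torque'].round(2))"
```

```text
21.3 [538.  -53.8 118.6] [136.   0.  47.] [-2.4  0.8 -2. ] [ 0.54  0.69 -0.02]
```

Request:
apply_moves --targets "0 0 0 0 -0.14 0.14 1; 0 0 0 0 -0.28 0.29 1; 0 0 0 0 -0.42 0.43 1; 0 0 0 0 -0.56 0.58 1; 0 0 0 0 -0.56 0.58 1"

```text
time: 21.8
tool_pos: [537.8, -53.8, 110.1]
tcp_rot: [136.0, 0.0, 47.0]
ft_force: [-0.8, 1.2, -2.7]
finger_gap: 12.9
```

```bash
python3 -c "
from h import *
p,M,s=cur(); print(s['time'],p.round(1),s['tcp_rot'].round(1),s['ft_force'].round(1),s['wrist_torque'].round(2))
im=snapshot('wrist')[:,:,::-1]; cv2.imwrite('pics/le.png',cv2.resize(im[60:210,180:330],None,fx=4,fy=4,interpolation=cv2.INTER_CUBIC))"
```

```text
21.8 [537.8 -53.8 110.1] [136.   0.  47.] [-0.8  1.2 -2.7] [ 0.54  0.62 -0.01]
```

View pics/le.png

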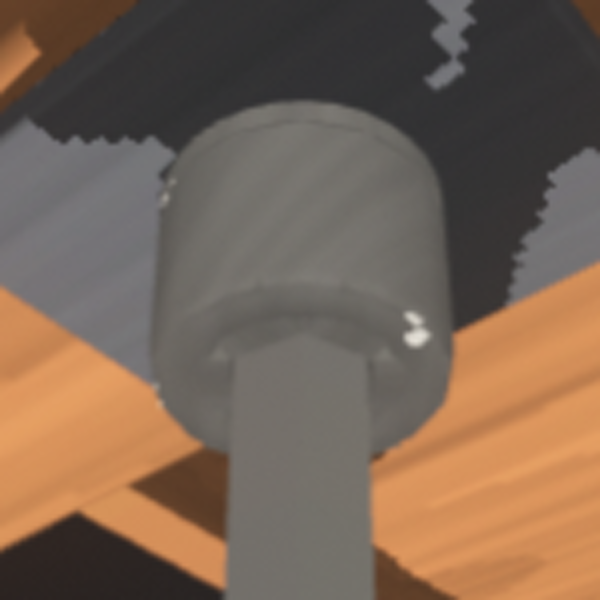

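Request:
apply_moves --targets "0 0 0 0 -0.14 0.14 1; 0 0 0 0 -0.28 0.29 1; 0 0 0 0 -0.35 0.36 1; 0 0 0 0 -0.42 0.43 1; 0 0 0 0 -0.42 0.43 1"

```text
time: 22.35
tool_pos: [537.9, -53.8, 104.4]
tcp_rot: [136.0, 0.0, 47.0]
ft_force: [-0.8, 2.1, -2.8]
finger_gap: 13.0
```

Request:
apply_moves --targets "0 0 0 0 -0.04 0.04 1; 0 0 0 0 -0.07 0.07 1; 0 0 0 0 -0.1 0.1 1; 0 0 0 0 -0.14 0.14 1; 0 0 0 0 -0.14 0.14 1"

```text
time: 22.85
tool_pos: [538.3, -53.8, 103.1]
tcp_rot: [136.0, 0.0, 47.0]
ft_force: [-2.5, 0.6, 1.3]
finger_gap: 12.9
```

Request:
apply_moves --targets "0 0 0 0 -0.03 0.03 1; 0 0 0 0 -0.06 0.06 1; 0 0 0 0 -0.08 0.08 1; 0 0 0 0 -0.1 0.1 1; 0 0 0 0 -0.1 0.1 1"

```text
time: 23.35
tool_pos: [538.8, -53.9, 102.7]
tcp_rot: [135.9, -0.0, 47.0]
ft_force: [-7.3, 1.5, 10.7]
finger_gap: 12.8
```

Request:
apply_moves --targets "0 0 0 0 -0.03 0.03 1; 0 0 0 0 -0.06 0.06 1; 0 0 0 0 -0.08 0.08 1; 0 0 0 0 -0.1 0.1 1; 0 0 0 0 -0.1 0.1 1"

```text
time: 23.85
tool_pos: [539.7, -53.8, 102.3]
tcp_rot: [135.8, -0.1, 47.0]
ft_force: [-5.7, -0.1, 12.5]
finger_gap: 12.7
```

Request:
apply_moves --targets "0 0 0 0 0 0 3; 0 0 0 0 0 0 4; 0 0 0 0 0 0 4; 0 0 0 0 0 0 4; 0 0 0 0 0 0 4"

```text
time: 24.35
tool_pos: [537.8, -53.8, 99.5]
tcp_rot: [136.0, 0.0, 47.0]
ft_force: [0.2, -0.5, 1.0]
finger_gap: 39.9
```

Request:
apply_moves --targets "0 0 0 0 0 -1.5 4; 0 0 0 0 0 -4 4; 0 0 0 0 0 -7 4; 0 0 0 0 0 -10 4; 0 0 0 0 0 -10 4"

```text
time: 24.85
tool_pos: [488.1, -4.5, 175.1]
tcp_rot: [135.9, -0.2, 47.1]
ft_force: [0.6, 0.2, -0.5]
finger_gap: 40.1
```

```bash
python3 - <<'E'
from h import *
p,M,s=cur(); print(s['time'],p.round(1),s['tcp_rot'].round(1),s['ft_force'].round(1),s['joint_pos'].round(1))
cs={n:cam(n,s if n=='wrist' else None) for n in ['scene','side','wrist']}; obs={}
for n in cs:
    im=snapshot(n)
    if n=='wrist': cv2.imwrite('pics/lf.png',im[:,:,::-1])
    for q in ['hex_key','long_tip']:
        for x in place_of(n,q)[:1]:
            print(n,q,np.round(x['at'],1),round(x['confidence'],2)); 
            if x['confidence']>.4: obs.setdefault(q,[]).append((cs[n],x['at']))
for q in obs:
    if len(obs[q])>1: print(q,tri(obs[q]).round(1))
    print([onz(c,a,119).round(0) for c,a in obs[q]])
th=np.radians(-43); b=np.array([509.5,-24.7,119]); l=b+150*np.array([np.cos(th),np.sin(th),0])
for n in cs: print(n,proj(cs[n],b).round(1),proj(cs[n],l).round(1))
E
```

```text
24.85 [488.1  -4.5 175.1] [135.9  -0.2  47.1] [ 0.6  0.2 -0.5] [ 20.5 -28.7 133.9 -45.5  60.5  -8.2]
scene hex_key [184.5 243.9] 0.72
scene long_tip [206.1 203.1] 0.66
side hex_key [205.6 257.7] 0.52
side long_tip [216.5 302.8] 0.6
wrist hex_key [200.2 256.5] 0.73
wrist long_tip [252.3 254.4] 0.82
hex_key [519.8 -34.2 114.7]
[array([522., -32., 119.]), array([513., -48., 119.]), array([523., -33., 119.])]
long_tip [ 622.9 -125.   105.3]
[array([ 632., -117.,  119.]), array([ 614., -145.,  119.]), array([ 599., -106.,  119.])]
scene [181.8 247.7] [201.6 201.8]
side [201.8 254.2] [212.9 302.1]
wrist [188.9 252.5] [261.7 252.8]
```

View pics/lf.png

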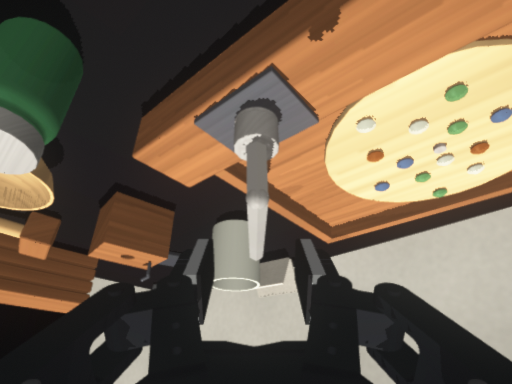

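```bash
python3 - <<'E'
from h import *
p,M,s=cur(); print(s['time'],p.round(1),s['joint_pos'].round(1))
F=pose_R(-42,0,1); T=np.array([596,-101.5,190.]); Mm=pose_R(-42.5,22,1); pm=np.array([540,-52,200.])
rel(p,M,pm,Mm); rel(pm,Mm,T,F); print((M.T@[0,0,1]).round(2))
E
```

```text
25.3 [486.9  -7.  170.8] [ 20.3 -28.3 134.  -45.5  60.3  -8.2]
turn [ 0.383  0.007 -0.007] shift [0.33 7.04 2.72] | deg 21.9 cm 7.6
turn [ 0.384  0.002 -0.009] shift [0.13 6.55 3.73] | deg 22.0 cm 7.5
[-0.    0.69 -0.72]
```

Request:
apply_moves --targets "0 0 0 0 1.8 -1.8 4; 0.13 0 0 0.1 3.6 -0.3 4; 0.26 0 0 0.2 5.4 1.3 4; 0.383 0.007 -0.007 0.33 7 2.7 4; 0.383 0.007 -0.007 0.33 7 2.7 4"

```text
time: 25.8
tool_pos: [543.0, -55.2, 202.3]
tcp_rot: [158.1, -0.2, 47.3]
ft_force: [-0.0, 0.1, -0.3]
finger_gap: 40.1
```

Request:
apply_moves --targets "0.13 0 0 0 2.2 1.2 4; 0.26 0 0 0.1 4.4 2.5 4; 0.384 0.002 -0.009 0.13 6.5 3.7 4; 0.384 0.002 -0.009 0.13 6.5 3.7 4; 0.384 0.002 -0.009 0.13 6.5 3.7 4"

```text
time: 26.3
tool_pos: [594.7, -100.9, 187.4]
tcp_rot: [-179.8, 0.1, 48.0]
ft_force: [-0.7, 0.7, -0.5]
finger_gap: 40.1
```

```bash
python3 - <<'E'
from h import *
p,M,s=cur(); print(s['time'],p.round(1),s['tcp_rot'].round(1),s['joint_pos'].round(1))
im=snapshot('wrist'); c=cam('wrist',s); cv2.imwrite('pics/lg.png',im[:,:,::-1])
for q,z in [('hex_key',119),('long_tip',108),('socket',81.5)]:
    for x in place_of('wrist',q)[:1]: print(q,np.round(x['at'],1),round(x['confidence'],2),onz(c,x['at'],z).round(1))
F=pose_R(-42,0,1); T=np.array([596,-101.5,90.]); rel(p,M,T,F)
for r in (0,60,115,150): print(r,proj(c,(509.5+r*.743,-24.7-r*.669,119-r*.07)).round())
# leg line: sample image rows for the bright bar
g=cv2.cvtColor(im,cv2.COLOR_RGB2GRAY); 
for r in range(90,240,20): print(r,g[r,215:300:4].tolist())
E
```

```text
26.3 [ 594.7 -100.9  187.4] [-1.798e+02  1.000e-01  4.800e+01] [-14.5   9.5  87.6  -0.   83.1 -62.4]
hex_key [ 39.6 250.3] 0.6 [510.3 -27.  119. ]
long_tip [249.2 247.5] 0.62 [ 617.1 -127.1  108. ]
socket [ 46.2 248.1] 0.69 [506.7 -26.5  81.5]
turn [-0.003  0.002 -0.001] shift [0.06 0.17 9.74] | deg 0.2 cm 9.7
0 [ 36. 252.]
60 [133. 252.]
115 [209. 253.]
150 [251. 253.]
90 [77, 78, 143, 116, 115, 94, 59, 101, 100, 101, 100, 99, 63, 68, 60, 67, 75, 74, 74, 75, 73, 71]
110 [79, 78, 75, 74, 73, 145, 66, 100, 100, 100, 100, 100, 77, 75, 76, 69, 68, 67, 67, 73, 75, 75]
130 [81, 77, 67, 126, 141, 156, 78, 100, 101, 100, 100, 99, 69, 77, 153, 152, 151, 155, 154, 152, 76, 74]
150 [145, 143, 144, 137, 138, 142, 150, 100, 101, 100, 99, 99, 76, 79, 148, 146, 149, 157, 161, 158, 153, 153]
170 [157, 156, 114, 63, 78, 156, 150, 105, 100, 100, 105, 187, 80, 125, 155, 150, 137, 140, 160, 163, 160, 160]
190 [35, 37, 152, 157, 156, 156, 148, 203, 203, 192, 192, 183, 147, 164, 161, 162, 163, 169, 154, 155, 154, 161]
210 [34, 35, 35, 36, 37, 37, 131, 204, 204, 193, 192, 148, 78, 103, 161, 163, 162, 155, 155, 163, 159, 153]
230 [32, 32, 33, 34, 34, 35, 57, 205, 205, 191, 192, 169, 150, 149, 148, 58, 70, 91, 140, 141, 143, 155]
```

Request:
apply_moves --targets "0 0 0 0 0.1 3 4; 0 0 0 0 0.1 6 4; 0 0 0 0 0.1 8.5 4; 0 0 0 0 0.1 9.7 4; 0 0 0 0 0.1 9.7 4"

```text
time: 27.0
tool_pos: [595.2, -99.6, 93.5]
tcp_rot: [-180.0, -0.1, 48.2]
ft_force: [-0.1, -0.2, -1.0]
finger_gap: 39.8
```

Request:
apply_moves --targets "0 0 0 0 0 0 2.4; 0 0 0 0 0 0 2.4; 0 0 0 0 0 0 2.4; 0 0 0 0 0 0 2.4; 0 0 0 0 0 0 2.4"

```text
time: 27.5
tool_pos: [596.8, -100.8, 94.5]
tcp_rot: [179.9, -0.1, 48.1]
ft_force: [-0.1, 0.5, -0.5]
finger_gap: 24.0
```

```bash
cat > sw.py <<'E'
from h import *
import sys
# arc about socket: from the present pose, clockwise by step degrees x5 rows
S=np.array([509.5,-24.7]); p,M,s=cur(); r=np.linalg.norm(p[:2]-S); h=np.degrees(np.arctan2(*(p[:2]-S)[::-1]))
print(s['time'],p.round(1),s['tcp_rot'].round(1),'r',r.round(1),'head',h.round(2),'F',s['ft_force'].round(1),s['wrist_torque'].round(2),s['finger_gap'])
for d in map(float,sys.argv[1:]):
    # target on arc, relative in tool frame: y radial, x tangential (x = +90deg of y)
    a=np.radians(d); R0=115; print(d,'turn z',round(a,4),'shift x,y',round(-R0*np.sin(a)/10,2),round(-R0*(1-np.cos(a))/10,2))
E
python3 sw.py 2 4 6 8 10 12 14 16 20 24 30
```

```text
27.5 [ 596.8 -100.8   94.5] [ 1.799e+02 -1.000e-01  4.810e+01] r 115.9 head -41.08 F [-0.1  0.5 -0.5] [-0.02 -0.02  0.01] 23.952199593310702
2.0 turn z 0.0349 shift x,y -0.4 -0.01
4.0 turn z 0.0698 shift x,y -0.8 -0.03
6.0 turn z 0.1047 shift x,y -1.2 -0.06
8.0 turn z 0.1396 shift x,y -1.6 -0.11
10.0 turn z 0.1745 shift x,y -2.0 -0.17
12.0 turn z 0.2094 shift x,y -2.39 -0.25
14.0 turn z 0.2443 shift x,y -2.78 -0.34
16.0 turn z 0.2793 shift x,y -3.17 -0.45
20.0 turn z 0.3491 shift x,y -3.93 -0.69
24.0 turn z 0.4189 shift x,y -4.68 -0.99
30.0 turn z 0.5236 shift x,y -5.75 -1.54
```

Request:
apply_moves --targets "0 0 0.035 -0.4 -0.01 0 2.4; 0 0 0.07 -0.8 -0.03 0 2.4; 0 0 0.105 -1.2 -0.06 0 2.4; 0 0 0.14 -1.6 -0.11 0 2.4; 0 0 0.175 -2 -0.17 0 2.4"

```text
time: 28.0
tool_pos: [582.2, -114.3, 94.3]
tcp_rot: [180.0, -0.2, 37.9]
ft_force: [3.7, 5.3, 1.9]
finger_gap: 24.2
```

```bash
python3 sw.py
```

```text
28.0 [ 582.2 -114.3   94.3] [180.   -0.2  37.9] r 115.4 head -50.94 F [3.7 5.3 1.9] [ 0.8  -0.69  0.08] 24.245405280134595
```

Request:
apply_moves --targets "0 0 0.035 -0.4 -0.01 0 2.4; 0 0 0.07 -0.8 -0.03 0 2.4; 0 0 0.105 -1.2 -0.06 0 2.4; 0 0 0.14 -1.6 -0.11 0 2.4; 0 0 0.175 -2 -0.17 0 2.4"

```text
time: 28.5
tool_pos: [566.9, -124.7, 95.1]
tcp_rot: [179.9, -0.4, 27.9]
ft_force: [7.8, 6.6, 1.1]
finger_gap: 24.0
```

```bash
python3 sw.py
```

```text
28.5 [ 566.9 -124.7   95.1] [179.9  -0.4  27.9] r 115.3 head -60.12 F [7.8 6.6 1.1] [ 1.12 -1.27  0.16] 24.0308582478386
```

Request:
apply_moves --targets "0 0 0.035 -0.4 -0.01 0 2.4; 0 0 0.07 -0.8 -0.03 0 2.4; 0 0 0.105 -1.2 -0.06 0 2.4; 0 0 0.14 -1.6 -0.11 0 2.4; 0 0 0.175 -2 -0.17 0 2.4"

```text
time: 29.0
tool_pos: [548.9, -133.1, 95.4]
tcp_rot: [179.9, -0.4, 17.9]
ft_force: [9.6, 4.5, 1.9]
finger_gap: 24.5
```

Request:
apply_moves --targets "0 0 0.035 -0.4 -0.01 0 2.4; 0 0 0.07 -0.8 -0.03 0 2.4; 0 0 0.105 -1.2 -0.06 0 2.4; 0 0 0.14 -1.6 -0.11 0 2.4; 0 0 0.175 -2 -0.17 0 2.4"

```text
time: 29.5
tool_pos: [529.9, -138.5, 95.8]
tcp_rot: [179.9, -0.5, 7.8]
ft_force: [10.8, 1.1, 1.6]
finger_gap: 24.2
```

```bash
python3 sw.py; python3 - <<'E'
from h import *
s=sense(); im=snapshot('wrist'); c=cam('wrist',s); cv2.imwrite('pics/lh.png',im[:,:,::-1])
for q,z in [('hex_key',119),('long_tip',110),('socket',81.5)]:
    for x in place_of('wrist',q)[:1]: print(q,np.round(x['at'],1),round(x['confidence'],2),onz(c,x['at'],z).round(1))
E
```

```text
29.5 [ 529.9 -138.5   95.8] [179.9  -0.5   7.8] r 115.6 head -79.86 F [10.8  1.1  1.6] [ 0.11 -1.7   0.12] 24.210345403286663
long_tip [330.5 268.9] 0.64 [ 542.1 -171.1  110. ]
```

Request:
apply_moves --targets "0 0 0.021 -0.24 0 0 2.4; 0 0 0.042 -0.48 -0.01 0 2.4; 0 0 0.063 -0.72 -0.02 0 2.4; 0 0 0.084 -0.96 -0.04 0 2.4; 0 0 0.105 -1.2 -0.06 0 2.4"

```text
time: 30.2
tool_pos: [518.1, -140.1, 96.0]
tcp_rot: [179.9, -0.5, 1.8]
ft_force: [10.1, -1.8, 1.7]
finger_gap: 24.0
```

```bash
python3 sw.py
```

```text
30.2 [ 518.1 -140.1   96. ] [179.9  -0.5   1.8] r 115.7 head -85.74 F [10.1 -1.8  1.7] [-0.15 -1.71  0.07] 23.992275568846235
```

Request:
apply_moves --targets "0 0 0.01 -0.11 0 0 2.4; 0 0 0.02 -0.22 0 0 2.4; 0 0 0.03 -0.34 0 0 2.4; 0 0 0.04 -0.46 -0.01 0 2.4; 0 0 0.05 -0.57 -0.01 0 2.4"

```text
time: 30.7
tool_pos: [512.4, -140.4, 96.0]
tcp_rot: [179.9, -0.5, -1.0]
ft_force: [10.7, -2.0, 1.9]
finger_gap: 23.8
```

```bash
python3 sw.py
```

```text
30.7 [ 512.4 -140.4   96. ] [179.9  -0.5  -1. ] r 115.8 head -88.56 F [10.7 -2.   1.9] [-0.32 -1.59  0.09] 23.818372223569003
```

Request:
apply_moves --targets "0 0 0.01 -0.11 0 0 2.4; 0 0 0.02 -0.22 0 0 2.4; 0 0 0.03 -0.33 0 0 2.4; 0 0 0.035 -0.4 -0.01 0 2.4; 0 0 0.035 -0.4 -0.01 0 2.4"

```text
time: 31.2
tool_pos: [508.4, -140.5, 96.1]
tcp_rot: [179.9, -0.5, -3.0]
ft_force: [9.9, -2.6, 1.3]
finger_gap: 23.8
```

Request:
apply_moves --targets "0 0 0.01 -0.11 0 0 2.4; 0 0 0.02 -0.22 0 0 2.4; 0 0 0.03 -0.33 0 0 2.4; 0 0 0.035 -0.4 -0.01 0 2.4; 0 0 0.035 -0.4 -0.01 0 2.4"

```text
time: 31.7
tool_pos: [504.4, -140.4, 96.1]
tcp_rot: [179.9, -0.5, -5.0]
ft_force: [9.9, -3.1, 1.5]
finger_gap: 24.0
```

Request:
apply_moves --targets "0 0 0.01 -0.11 0 0 2.4; 0 0 0.02 -0.22 0 0 2.4; 0 0 0.03 -0.33 0 0 2.4; 0 0 0.035 -0.4 -0.01 0 2.4; 0 0 0.035 -0.4 -0.01 0 2.4"

```text
time: 32.2
tool_pos: [500.5, -140.2, 96.2]
tcp_rot: [179.9, -0.5, -7.0]
ft_force: [10.2, -4.4, 2.1]
finger_gap: 24.1
```

Request:
apply_moves --targets "0 0 0.01 -0.11 0 0 2.4; 0 0 0.02 -0.22 0 0 2.4; 0 0 0.03 -0.33 0 0 2.4; 0 0 0.035 -0.4 -0.01 0 2.4; 0 0 0.035 -0.4 -0.01 0 2.4"

```text
time: 32.7
tool_pos: [496.6, -139.8, 96.3]
tcp_rot: [179.9, -0.6, -9.0]
ft_force: [9.6, -5.7, 2.6]
finger_gap: 24.3
```

Request:
apply_moves --targets "0 0 0.01 -0.11 0 0 2.4; 0 0 0.02 -0.22 0 0 2.4; 0 0 0.03 -0.33 0 0 2.4; 0 0 0.035 -0.4 -0.01 0 2.4; 0 0 0.035 -0.4 -0.01 0 2.4"

```text
time: 33.2
tool_pos: [492.7, -139.3, 96.3]
tcp_rot: [179.9, -0.6, -11.0]
ft_force: [9.1, -6.6, 2.8]
finger_gap: 24.0
```

Request:
apply_moves --targets "0 0 0.01 -0.11 0 0 2.4; 0 0 0.02 -0.22 0 0 2.4; 0 0 0.03 -0.33 0 0 2.4; 0 0 0.035 -0.4 -0.01 0 2.4; 0 0 0.035 -0.4 -0.01 0 2.4"

```text
time: 33.7
tool_pos: [489.1, -138.7, 96.6]
tcp_rot: [179.9, -0.6, -13.1]
ft_force: [9.9, -7.6, 2.3]
finger_gap: 23.8
```

```bash
python3 sw.py; python3 - <<'E'
from h import *
for n in ['scene','side']:
    snapshot(n); c=cam(n)
    for q in ['long_tip','hex_key','gem_jar']:
        for x in place_of(n,q)[:1]: print(n,q,np.round(x['at'],1),round(x['confidence'],2),onz(c,x['at'],{'gem_jar':0}.get(q,112)).round(1))
E
```

```text
33.7 [ 489.1 -138.7   96.6] [179.9  -0.6 -13.1] r 115.8 head -100.13 F [ 9.9 -7.6  2.3] [-1.17 -1.72  0.04] 23.81073876469857
scene hex_key [183.9 247.1] 0.54 [512.6 -25.5 112. ]
scene gem_jar [166.  231.5] 0.55 [ 388.8 -128.6    0. ]
side long_tip [235.6 265.8] 0.62 [ 488.3 -184.7  112. ]
side hex_key [204.7 252.3] 0.59 [502.6 -27.3 112. ]
side gem_jar [236.7 267.4] 0.67 [541.9 -50.4   0. ]
```

Request:
apply_moves --targets "0 0 0.006 -0.07 0 0 2.4; 0 0 0.012 -0.14 0 0 2.4; 0 0 0.018 -0.2 0 0 2.4; 0 0 0.018 -0.2 0 0 2.4; 0 0 0.018 -0.2 0 0 2.4"

```text
time: 34.6
tool_pos: [487.7, -138.3, 96.8]
tcp_rot: [179.9, -0.7, -14.1]
ft_force: [12.0, -7.4, 2.4]
finger_gap: 24.1
```

```bash
python3 sw.py
```

```text
34.6 [ 487.7 -138.3   96.8] [179.9  -0.7 -14.1] r 115.7 head -100.85 F [12.  -7.4  2.4] [-1.24 -1.96  0.04] 24.118248871312943
```

Request:
apply_moves --targets "0 0 0.005 -0.05 0 0 2.4; 0 0 0.009 -0.1 0 0 2.4; 0 0 0.009 -0.1 0 0 2.4; 0 0 0.009 -0.1 0 0 2.4; 0 0 0.009 -0.1 0 0 2.4"

```text
time: 35.1
tool_pos: [487.0, -138.1, 97.0]
tcp_rot: [179.9, -0.7, -14.6]
ft_force: [12.6, -8.1, 2.6]
finger_gap: 24.2
```

```bash
python3 sw.py
```

```text
35.1 [ 487.  -138.1   97. ] [179.9  -0.7 -14.6] r 115.6 head -101.22 F [12.6 -8.1  2.6] [-1.27 -2.1   0.07] 24.189891677526465
```

Request:
apply_moves --targets "0 0 0 0.3 0 0 2.4; 0 0 0 0.75 0 0 2.8; 0 0 0 0.75 0 0 4; 0 0 0 0.75 0 0 4; 0 0 0 0.75 0 0 4"

```text
time: 35.6
tool_pos: [490.1, -137.7, 94.1]
tcp_rot: [-180.0, -0.1, -14.5]
ft_force: [2.5, -1.6, 1.1]
finger_gap: 39.9
```

Request:
apply_moves --targets "0 0 0 0 0 -2 4; 0 0 0 0 0 -5 4; 0 0 0 0 0 -8 4; 0 0 0 0 -3 -9 4; 0 0 0 0 -5 -9 4"

```text
time: 36.1
tool_pos: [503.0, -88.5, 186.1]
tcp_rot: [-179.9, -0.2, -14.6]
ft_force: [0.2, 0.5, -0.9]
finger_gap: 39.8
```

```bash
python3 sw.py; python3 - <<'E'
from h import *
p,M,s=cur(); cs={n:cam(n,s if n=='wrist' else None) for n in ['side','scene','wrist']}; O={}
th=np.radians(-99); b=np.array([509.5,-24.7,119]); l=b+150*np.array([np.cos(th),np.sin(th),-.05]); ims={}
for n,c in cs.items():
    ims[n]=snapshot(n)[:,:,::-1]; print(n,'pred',proj(c,b).round(1),proj(c,l).round(1))
    for q in ['hex_key','long_tip']:
        for x in place_of(n,q)[:1]:
            print(n,q,np.round(x['at'],1),round(x['confidence'],2))
            if x['confidence']>.4: O.setdefault(q,[]).append((c,x['at']))
for q in O:
    if len(O[q])>1: print(q,tri(O[q]).round(1))
r,k=proj(cs['side'],b-[0,0,30]).astype(int); a=cv2.resize(ims['side'][r-40:r+60,k-40:k+60].copy(),(400,400),interpolation=cv2.INTER_CUBIC)
w=cv2.resize(ims['wrist'],(533,400)); cv2.imwrite('pics/end.png',cv2.resize(np.hstack([a,w]),None,fx=.85,fy=.85)); print('crop',r-40,k-40)
E
```

```text
36.1 [503.  -88.5 186.1] [-179.9   -0.2  -14.6] r 64.1 head -95.79 F [ 0.2  0.5 -0.9] [ 0.03  0.01 -0.03] 39.80390551618753
side pred [201.8 254.2] [233.4 263.5]
side hex_key [204.3 256.5] 0.65
side long_tip [235.3 271.5] 0.65
scene pred [181.8 247.7] [164.4 205.3]
scene long_tip [171.7 201.9] 0.55
wrist pred [120.8 238.1] [311.  259.1]
wrist hex_key [130.3 234.1] 0.72
wrist long_tip [303.  286.2] 0.61
hex_key [509.4 -31.7 114.8]
long_tip [ 508.4 -176.3  102.1]
crop 170 214
```

View pics/end.png

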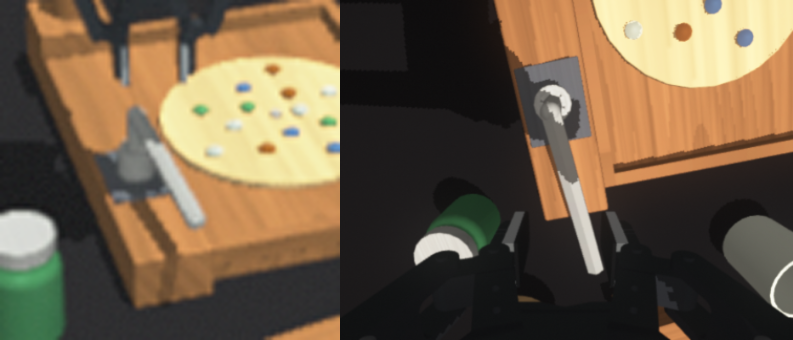

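```bash
python3 - <<'E'
from h import *
p,M,s=cur(); print(s['time'],p.round(1)); rel(p,M,[506.5,-139.7,186],pose_R(-91.5,0,1))
E
```

```text
36.55 [501.9 -89.5 183.4]
turn [-0.001 -0.001 -0.227] shift [ 1.71  4.74 -0.27] | deg 13.0 cm 5.0
```

Request:
apply_moves --targets "0 0 -0.12 0.9 2.4 0 4; 0 0 -0.227 1.7 4.7 0 4; 0 0 -0.227 1.7 4.7 0 4; 0 0 -0.227 1.7 4.7 0 4; 0 0 -0.227 1.7 4.7 0 4"

```text
time: 37.05
tool_pos: [506.8, -138.3, 183.6]
tcp_rot: [-179.9, -0.1, -1.6]
ft_force: [0.3, -0.0, 0.4]
finger_gap: 40.1
```

```bash
python3 - <<'E'
from h import *
p,M,s=cur(); print(s['time'],p.round(1),s['tcp_rot'].round(1)); im=snapshot('wrist'); c=cam('wrist',s)
for h in (-89,-91.5,-95):
    a=np.radians(h); print(h,[proj(c,(509.5+r*np.cos(a),-24.7+r*np.sin(a),119-r*.08)).round().tolist() for r in (40,80,115,148)])
g=cv2.cvtColor(im,cv2.COLOR_RGB2GRAY)
for r in (130,150,170,190,210,230,250): print(r,g[r,200:310:5].tolist())
for q in ('long_tip','hex_key'): print(q,[(np.round(x['at']),x['confidence']) for x in place_of('wrist',q)[:1]])
E
```

```text
37.05 [ 506.8 -138.3  183.6] [-1.799e+02 -1.000e-01 -1.600e+00]
-89 [[104.0, 255.0], [165.0, 258.0], [212.0, 260.0], [251.0, 261.0]]
-91.5 [[104.0, 252.0], [165.0, 253.0], [212.0, 253.0], [252.0, 253.0]]
-95 [[104.0, 249.0], [164.0, 246.0], [211.0, 243.0], [251.0, 241.0]]
130 [19, 32, 62, 77, 72, 71, 73, 81, 85, 105, 106, 107, 109, 87, 83, 82, 80, 166, 157, 159, 160, 148]
150 [32, 34, 123, 157, 148, 145, 158, 82, 78, 105, 106, 107, 108, 171, 167, 164, 166, 164, 154, 155, 140, 85]
170 [33, 34, 125, 154, 145, 143, 159, 131, 77, 105, 106, 108, 108, 167, 169, 161, 174, 154, 159, 158, 165, 168]
190 [33, 34, 120, 152, 143, 152, 160, 163, 78, 193, 198, 217, 128, 164, 169, 162, 173, 101, 39, 39, 38, 38]
210 [32, 33, 33, 34, 35, 36, 37, 38, 39, 145, 197, 210, 219, 100, 40, 40, 39, 38, 37, 37, 36, 34]
230 [31, 33, 33, 32, 34, 35, 34, 36, 37, 51, 197, 204, 219, 165, 39, 38, 37, 36, 36, 35, 34, 33]
250 [84, 29, 20, 32, 33, 33, 34, 34, 35, 36, 196, 197, 217, 193, 36, 36, 34, 36, 35, 25, 21, 82]
long_tip [(array([255., 253.]), 0.56)]
hex_key [(array([ 44., 246.]), 0.86)]
```

Request:
apply_moves --targets "0 0 -0.025 0.1 0 3 4; 0 0 -0.025 0.2 0 6 4; 0 0 -0.025 0.2 0 8.5 4; 0 0 -0.025 0.2 0 9.2 4; 0 0 -0.025 0.2 0 9.2 4"

```text
time: 37.7
tool_pos: [508.3, -137.9, 90.8]
tcp_rot: [-179.9, 0.0, -0.0]
ft_force: [0.1, 0.5, -0.1]
finger_gap: 39.7
```

Request:
apply_moves --targets "0 0 0 0 0 0 1.9; 0 0 0 0 0 0 1.9; 0 0 0 0 0 0 1.9; 0 0 0 0 0 0 1.9; 0 0 0 0 0 0 1.9"

```text
time: 38.2
tool_pos: [509.5, -138.7, 92.3]
tcp_rot: [-180.0, -0.1, -0.0]
ft_force: [-0.9, 0.0, 0.5]
finger_gap: 19.1
```

```bash
python3 sw.py
```

```text
38.2 [ 509.5 -138.7   92.3] [-1.8e+02 -1.0e-01 -0.0e+00] r 114.0 head -89.99 F [-0.9  0.   0.5] [-0.02 -0.06  0.05] 19.13866524038808
```

Push clockwise again in small steps (2 mm, then watch).

Request:
apply_moves --targets "0 0 0.015 -0.15 0 0 1.9; 0 0 0.03 -0.3 0 0 1.9; 0 0 0.04 -0.45 0 0 1.9; 0 0 0.052 -0.6 -0.01 0 1.9; 0 0 0.052 -0.6 -0.01 0 1.9"

```text
time: 38.7
tool_pos: [503.2, -138.5, 91.9]
tcp_rot: [-179.9, -0.1, -3.0]
ft_force: [1.1, 0.9, -0.3]
finger_gap: 18.8
```

Request:
apply_moves --targets "0 0 0.01 -0.1 0 0 1.9; 0 0 0.018 -0.2 0 0 1.9; 0 0 0.026 -0.3 0 0 1.9; 0 0 0.026 -0.3 0 0 1.9; 0 0 0.026 -0.3 0 0 1.9"

```text
time: 39.2
tool_pos: [500.4, -138.4, 91.9]
tcp_rot: [-179.9, -0.1, -4.5]
ft_force: [2.3, -0.5, 0.4]
finger_gap: 18.9
```

```bash
python3 sw.py
```

```text
39.2 [ 500.4 -138.4   91.9] [-1.799e+02 -1.000e-01 -4.500e+00] r 114.0 head -94.57 F [ 2.3 -0.5  0.4] [ 0.03 -0.41  0.04] 18.89570788800765
```

Request:
apply_moves --targets "0 0 0.01 -0.1 0 0 1.9; 0 0 0.018 -0.2 0 0 1.9; 0 0 0.026 -0.3 0 0 1.9; 0 0 0.026 -0.3 0 0 1.9; 0 0 0.026 -0.3 0 0 1.9"

```text
time: 39.7
tool_pos: [497.5, -138.2, 92.0]
tcp_rot: [-179.9, -0.1, -6.0]
ft_force: [4.5, 1.2, 0.0]
finger_gap: 18.6
```

```bash
python3 sw.py
```

```text
39.7 [ 497.5 -138.2   92. ] [-1.799e+02 -1.000e-01 -6.000e+00] r 114.1 head -96.05 F [4.5 1.2 0. ] [ 0.03 -0.76  0.01] 18.647760459980603
```

Request:
apply_moves --targets "0 0 0.01 -0.1 0 0 1.9; 0 0 0.018 -0.2 0 0 1.9; 0 0 0.026 -0.3 0 0 1.9; 0 0 0.026 -0.3 0 0 1.9; 0 0 0.026 -0.3 0 0 1.9"

```text
time: 40.2
tool_pos: [495.0, -137.9, 92.2]
tcp_rot: [-179.9, -0.2, -7.5]
ft_force: [6.3, 1.2, 0.8]
finger_gap: 19.1
```

Request:
apply_moves --targets "0 0 0.01 -0.1 0 0 1.9; 0 0 0.018 -0.2 0 0 1.9; 0 0 0.026 -0.3 0 0 1.9; 0 0 0.026 -0.3 0 0 1.9; 0 0 0.026 -0.3 0 0 1.9"

```text
time: 40.7
tool_pos: [492.7, -137.4, 92.6]
tcp_rot: [-179.9, -0.3, -9.0]
ft_force: [8.8, 1.1, 0.8]
finger_gap: 19.0
```

Request:
apply_moves --targets "0 0 0.01 -0.1 0 0 1.9; 0 0 0.018 -0.2 0 0 1.9; 0 0 0.018 -0.2 0 0 1.9; 0 0 0.018 -0.2 0 0 1.9; 0 0 0.018 -0.2 0 0 1.9"

```text
time: 41.2
tool_pos: [491.2, -137.2, 92.9]
tcp_rot: [-179.9, -0.3, -10.0]
ft_force: [10.2, 2.3, 0.4]
finger_gap: 19.1
```

```bash
python3 sw.py
```

```text
41.2 [ 491.2 -137.2   92.9] [-179.9   -0.3  -10. ] r 113.9 head -99.23 F [10.2  2.3  0.4] [ 0.26 -1.73  0.12] 19.086908191990805
```

Request:
apply_moves --targets "0 0 0.01 -0.1 0 0 1.9; 0 0 0.018 -0.2 0 0 1.9; 0 0 0.018 -0.2 0 0 1.9; 0 0 0.018 -0.2 0 0 1.9; 0 0 0.018 -0.2 0 0 1.9"

```text
time: 41.7
tool_pos: [489.7, -136.8, 93.1]
tcp_rot: [-179.9, -0.4, -11.0]
ft_force: [13.6, 2.3, 0.6]
finger_gap: 19.3
```

Request:
apply_moves --targets "0 0 0.01 -0.1 0 0 1.9; 0 0 0.018 -0.2 0 0 1.9; 0 0 0.018 -0.2 0 0 1.9; 0 0 0.018 -0.2 0 0 1.9; 0 0 0.018 -0.2 0 0 1.9"

```text
time: 42.2
tool_pos: [488.2, -136.5, 93.3]
tcp_rot: [-179.9, -0.4, -12.1]
ft_force: [15.1, 1.6, -0.3]
finger_gap: 19.0
```

```bash
python3 sw.py
```

```text
42.2 [ 488.2 -136.5   93.3] [-179.9   -0.4  -12.1] r 113.8 head -100.78 F [15.1  1.6 -0.3] [ 0.21 -2.21  0.18] 19.037228527141213
```

Request:
apply_moves --targets "0 0 0 0.2 0 0 3; 0 0 -0.05 0.6 0 0 5; 0 0 -0.1 1.2 0 0 6; 0 0 -0.14 1.6 0 0 6; 0 0 -0.14 1.6 0 0 6"

```text
time: 42.7
tool_pos: [500.2, -139.6, 91.1]
tcp_rot: [-179.9, 0.0, -4.0]
ft_force: [0.6, -0.1, -1.4]
finger_gap: 60.0
```

Request:
apply_moves --targets "0 0 0 0 0 0 6; 0 0 0 0 0 -2 6; 0 0 0 0 0 -5 6; 0 0 0 0 0 -8 6; 0 0 0 0 0 -10 6"

```text
time: 43.2
tool_pos: [500.8, -140.0, 193.9]
tcp_rot: [-180.0, -0.2, -4.1]
ft_force: [0.2, 0.6, -0.5]
finger_gap: 60.0
```

```bash
python3 sw.py; python3 - <<'E'
from h import *
p,M,s=cur(); im=snapshot('wrist'); c=cam('wrist',s); g=cv2.cvtColor(im,cv2.COLOR_RGB2GRAY); cv2.imwrite('pics/x.png',im[:,:,::-1])
for h in (-90,-95):
    a=np.radians(h); print(h,[proj(c,(509.5+r*np.cos(a),-24.7+r*np.sin(a),119-r*.08)).round().tolist() for r in (0,40,80,115,148)])
for r in (110,150,190,210,230,250): print(r,g[r,200:310:5].tolist())
O={}
for n in ('wrist','side','scene'):
    if n!='wrist': snapshot(n)
    cc=c if n=='wrist' else cam(n)
    for q in ('hex_key','long_tip'):
        for x in place_of(n,q)[:1]:
            print(n,q,np.round(x['at']),round(x['confidence'],2)); x['confidence']>.4 and O.setdefault(q,[]).append((cc,x['at']))
for q in O: len(O[q])>1 and print(q,tri(O[q]).round(1))
E
```

```text
43.2 [ 500.8 -140.   193.9] [-180.    -0.2   -4.1] r 115.6 head -94.29 F [ 0.2  0.6 -0.5] [-0.01 -0.03  0.  ] 60.0278658179921
-90 [[37.0, 253.0], [101.0, 258.0], [159.0, 262.0], [205.0, 264.0], [243.0, 267.0]]
-95 [[37.0, 253.0], [101.0, 253.0], [159.0, 252.0], [205.0, 251.0], [244.0, 251.0]]
110 [20, 20, 22, 68, 79, 74, 73, 74, 83, 108, 166, 223, 223, 102, 88, 85, 90, 164, 146, 168, 169, 155]
150 [32, 33, 33, 80, 162, 151, 149, 156, 82, 80, 107, 106, 110, 110, 170, 171, 162, 173, 131, 157, 158, 67]
190 [32, 32, 33, 34, 132, 128, 108, 114, 115, 55, 125, 197, 214, 221, 125, 95, 90, 96, 40, 38, 38, 37]
210 [32, 31, 32, 33, 33, 34, 35, 36, 36, 37, 38, 198, 199, 222, 197, 38, 38, 37, 37, 36, 35, 35]
230 [32, 31, 32, 32, 33, 33, 33, 35, 35, 35, 37, 193, 198, 222, 222, 37, 36, 37, 35, 34, 33, 32]
250 [31, 31, 31, 32, 31, 32, 32, 32, 33, 34, 35, 35, 93, 202, 52, 35, 35, 35, 33, 33, 32, 32]
wrist hex_key [ 46. 248.] 0.86
wrist long_tip [246. 264.] 0.71
side hex_key [201. 254.] 0.71
side long_tip [238. 273.] 0.79
scene hex_key [181. 244.] 0.85
scene long_tip [177. 248.] 0.57
hex_key [508.4 -31.6 123.8]
long_tip [ 501.6 -118.5   90.9]
```

Request:
apply_moves --targets "0 0 0 0 -4 0 0; 0 0 0 0 -8 0 0; 0 0 0 0.04 -11.5 0 0; 0 0 0 0.04 -11.5 0 0; 0 0 0 0.04 -11.5 0 0"

```text
time: 44.15
tool_pos: [509.1, -24.6, 191.3]
tcp_rot: [-180.0, -0.0, -3.9]
ft_force: [-0.5, -0.3, -1.2]
finger_gap: -0.0
```

Request:
apply_moves --targets "0 0 0 0 0 2 0; 0 0 0 0 0 4 0; 0 0 0 0 0 5.5 0; 0 0 0 0 0 5.5 0; 0 0 0 0 0 5.5 0"

```text
time: 44.65
tool_pos: [509.2, -25.7, 136.9]
tcp_rot: [-179.9, -0.0, -4.1]
ft_force: [0.5, -0.3, 0.4]
finger_gap: -0.2
```

```bash
python3 sw.py
```

```text
44.65 [509.2 -25.7 136.9] [-179.9   -0.    -4.1] r 1.0 head -105.01 F [ 0.5 -0.3  0.4] [-0.07  0.02  0.08] -0.18807420561087823
```

Request:
apply_moves --targets "0 0 0 0 0 0.2 0; 0 0 0 0 0 0.4 0; 0 0 0 0 0 0.6 0; 0 0 0 0 0 0.8 0; 0 0 0 0 0 0.8 0"

```text
time: 45.15
tool_pos: [509.3, -25.0, 128.6]
tcp_rot: [-179.9, -0.1, -4.0]
ft_force: [0.5, 0.3, 0.5]
finger_gap: -0.1
```

Request:
apply_moves --targets "0 0 0 0 0 0.1 0; 0 0 0 0 0 0.2 0; 0 0 0 0 0 0.2 0; 0 0 0 0 0 0.2 0; 0 0 0 0 0 0.2 0"

```text
time: 45.65
tool_pos: [509.5, -25.1, 126.9]
tcp_rot: [-179.9, -0.1, -4.0]
ft_force: [-0.2, 0.1, -0.3]
finger_gap: -0.0
```

Request:
apply_moves --targets "0 0 0 0 0 0.1 0; 0 0 0 0 0 0.2 0; 0 0 0 0 0 0.25 0; 0 0 0 0 0 0.25 0; 0 0 0 0 0 0.25 0"

```text
time: 46.15
tool_pos: [510.6, -25.4, 126.1]
tcp_rot: [-180.0, -0.3, -4.0]
ft_force: [-1.7, -0.7, 9.4]
finger_gap: 0.3
```

Request:
apply_moves --targets "0 0 0 0 0 -1 0; 0 0 0 0 0 -4 0; 0 0 0 0 0 -8 0; 0 0 0 0 0 -12 0; 0 0 0 0 0 -12 0"

```text
time: 46.65
tool_pos: [512.4, -25.6, 251.8]
tcp_rot: [-180.0, -0.7, -4.0]
ft_force: [-0.3, 0.5, 1.0]
finger_gap: 0.1
```

```bash
python3 - <<'E'
from h import *
s=sense(); print(s['time'],s['tool_pos'].round(1),s['ft_force'].round(1))
for n in ('side','scene'):
    snapshot(n); c=cam(n)
    for q in ('hex_key','long_tip','gem_jar','mug','bowl'):
        for x in place_of(n,q)[:1]: print(n,q,np.round(x['at']),round(x['confidence'],2))
print(hand_in())
E
```

```text
46.65 [512.4 -25.6 251.8] [-0.3  0.5  1. ]
side hex_key [305. 244.] 0.67
side long_tip [237. 270.] 0.75
side gem_jar [268. 221.] 0.75
side mug [267. 347.] 0.82
side bowl [234. 274.] 0.74
scene hex_key [181. 248.] 0.85
scene long_tip [170. 202.] 0.62
scene gem_jar [165. 231.] 0.59
scene mug [233. 157.] 0.87
scene bowl [153. 184.] 0.59
the job is handed in; nothing more can be done
None
```

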